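Stow overhauled valve parts in a lock-out drawer

ROBOT

A 6-joint arm with a two-finger parallel gripper is mounted at the origin on a cart in front of the work surface, level with it; the furniture and walls round the work are solid. World frame = base frame: x ahead of the robot, y to its left, z up, the work surface at z = 0. Lengths are in m, angles in degrees, forces in N, time in s.
With the tool pointing down it reaches from about 0.35 to 0.975 m from the base axis. Payload 4.9 kg.
Tool frame: the origin (TCP) lies midway between the tips of the shut fingers; the grasp point (between the pads) lies 19 mm behind it; z points along the fingers, y is the line along which they close (so a half turn about z gives the same grasp; the last joint's range is limited). The gripper opens to 85 mm and grips with 20 to 120 N. Pads are 22 mm wide; open, the fingers measure 114 mm over their backs; the gripper's body (76 mm by 85 mm) begins 54 mm behind the grasp point. The pads swing forward as they close: fully open they stand 13 mm farther back than shut.
Start: joints at [62.624, 3.019, 92.412, -0, 84.569, -6.818], TCP at [0.219, 0.585, 0.231] pointing down, gripper open.
Joint ranges: [-172.51, 172.51], [-57.92, 126.97], [3.15, 148.05], [-58.71, 238.71], [5.1, 150.11], [-179.66, 179.66]. Speed limits (degrees/s): [147.25, 147.25, 180, 180, 180, 180].

INTERFACE

Orientations are given as a 3x3 rotation matrix whose columns are the frame's x, y, z axes.
In Python, from station import * gives the robot as it stands. The module is installed in compiled form; this text tells all that it offers.
- The arm moves only by the shell command python3 -m handwheel 'ROWS' [FORCE]. ROWS is JSON, a list of rows, each an object with "delta_rot": the turn, a rotation vector about the tool's x, y, z in degrees, a list of three; "xyz": the shift along the tool's x, y, z in cm, a list of three; "claw": the finger opening in cm, from 0 to 8.54. In form: [{"delta_rot": [rx, ry, rz], "xyz": [dx, dy, dz], "claw": claw}, ...]. A call has exactly 10 rows; each row is the pose to reach, as a shift and turn from the pose commanded when the call began, along the tool's axes at that moment; what a row does not reach only later rows make up. A row lasts 1/12 s, in which the tool goes at most 41.7 mm and 7.16 degrees, less where a joint would pass 70% of its speed; a pose out of reach is approached as far as the arm can. A call with a gripper value outside its range is refused whole. The fingers move at their own pace and stop on an object; FORCE is the grip in N (left out, the last holds). Time passes only in rows, so rows that repeat a pose let the fingers close, or fill a call up. It gives the time, the measured TCP pose, the force, the opening and the grip force at its end, in the units of the state.
- read_state(): the state, without advancing time (a new reading comes with each control period).
- get_image(name): name is "scene" or "top"; returns a dict with "img" (420x560x3 uint8, red, green, blue), "depth" (420x560 float32, m along the optical axis (not along the pixel's ray), 0 where there is no reading), "vfov" (degrees; the focal length in pixels is half the picture's height over the tangent of half this angle, whatever the lens; pixels are square), "cx", "cy" (the principal point, pixels), "R" (3x3) and "t" (3): a world point X has camera coordinates R X + t. Camera axes: x right, y down, z forward; pixel columns grow to the right and rows downward; lengths in m; the calibration is good to about 2 mm. A picture is of the moment at which its call begins.
- finish_job(): hands the job in; it is judged then, once.
The state is a dict: "t": time; "joint_pos": joint angles; "qvel": joint speeds; "joint_torque": joint torques, N m; "tool_pos": TCP position; "orientation": TCP orientation; "force": force on the tool from outside, world axes, zero at the start; "moment": the same for the moment, N m; "gripper_width": finger opening in m; "finger_force": force on a finger pad.
Only numpy, scipy, OpenCV 4.12 (cv2) and the standard library are available. Lean on these libraries where they do the work, as an engineer would, in place of code of your own. Each camera call takes 0.05 s, during which the arm holds its last target. There are 200 camera calls.

TASK

Stow the overhauled valve parts in the cabinet's drawer: pull the drawer out until it locks and stays out by itself, then find by trial lifts where the lopsided lever balances, lift it well clear of the bench, level and gripped close to its balance point, and lay it in its two black saddles with the boss in the wide one; lower each polished valve ball gently, without dropping it, onto the floor of a compartment of its own. When all is loaded and still, press the red release so that the drawer runs fully home with everything in its place, and leave the marker and the roll of tape beside the work where they lie.

Things in the scene. Friction and masses are not known exactly. Their poses are not given: they have to be found in the camera images.
- lever_a_mid (a point): point on the bar of lever a, half-way up (12 mm above its underside); x along the bar to the boss, z up. Three oiled steel levers look alike, one is present, the others None. Lying flat: bar 22 mm wide, 24 mm high; at x = +115 mm a round boss 50 mm wide, 40 mm high; at x = -118 mm a round eye 28 mm wide. Grip the bar across, from x = -95 to +88 mm
- lever_a_boss (a point): point on the boss axis of lever a, 115 mm from its mid along x, 12 mm above its underside; same axes
- lever_b_mid (a point): as lever_a_mid. Any lever weighs 0.72 to 0.94 kg; its boss is cored by an unknown amount, so the balance point lies anywhere from x = 0 to +80 mm (y = 0) and differs between levers. Find it by trial lift: moment at the wrist divided by weight is the offset, or see which end sags
- lever_b_boss (a point): as lever_a_boss, for lever b
- lever_c_mid (a point): as lever_a_mid. All levers are oily (friction about 0.15): it takes 40 to 50 N of grip to lift one, and held so, more than about 25 mm off balance, its heavy end sags or stays on the bench; a much harder grip may hide that
- lever_c_boss (a point): as lever_a_boss, for lever c
- ball_1_center (a point): centre of a polished steel valve ball, 52 mm diameter, cut flat (36 mm across) at both ends of its bore so that it stands 38 mm high on a flat, bore upright (z); centre 19 mm above what it stands on; 0.35 kg; grip across the diameter. 2 to 4 balls are present, the others None
- ball_2_center (a point): as ball_1_center
- ball_3_center (a point): as ball_1_center
- ball_4_center (a point): as ball_1_center
- drawer (a joint): how far the drawer is out, m; 0 = home, front panel against the cabinet. A 4 N spring always draws it home, damped (0.15 m/s), so hold it while pulling (up to about 15 N). The latch has clicked in by 0.216 (end stop 0.221); then it stays at about 0.212 by itself and cannot be pushed in
- drawer_pull (a point): middle of the drawer's pull, a dark level bar 12 mm thick, 110 mm long, 45 mm in front of the panel, 52 mm above the bench and 38 mm below the top of the grey cabinet (330 wide, 270 deep, 90 high). -x is the way it is pulled out, y along the bar
- drawer_floor (a point): middle of the inner face of the front panel at the level of the drawer's floor (14 mm above the bench); x into the cabinet, y along the width, z up; moves with the drawer. Four compartments: x 0 to 112 mm, each 62 mm wide, centred on y = -114, -38, +38, +114 mm; walls 50 mm high above the floor, front panel 56 mm
- seat_ref (a point): point 24 mm above drawer_floor and 4 mm to -y of it, same axes, moves with the drawer: the seated lever's mid lies at x = 162 mm, y = 0, z = 0 of this point, its x along +y. Two black saddles carry its underside 12 mm above the floor: at y = -95 mm for the bar (slot 28 mm, cheeks 34 mm high), at y = +115 mm for the boss (58 mm, 38 mm). End stops leave the lever 9 mm each way. Compartment wall at x = 116; cabinet face at x = 212 mm when locked out
- release_top (a point): centre of the top of the red release button (28 mm wide, 14 mm proud) on the cabinet's top near its front edge; pressed straight down
- release (a joint): how far the button is down, m: 0 to 0.008; springs back; 2 N to start, 5 N fully down; past 0.006 the latch lets go and the drawer runs home by itself
- marker: bystander, to be left where it is: white paint marker with a black cap, 133 mm long, 18 mm thick; origin under its middle
- tape_roll: bystander, to be left where it is: roll of black tape, 57 mm wide, 19 mm high; origin under its middle

How it is judged (in metres and radians):
On the way, in this order (a step that is already met when the one before it is completed fails the run):
1. the drawer is locked out: more than 0.205 m out and not held (value of joint drawer above 0.205 m and contact force between the fingers and drawer below 0.5 N), for 0.5 s.
2. the lever is held at least 50 mm clear of the bench, level within 4 degrees, gripped within 30 mm of its balance point (the origin of its body) (height (world z) of each of lever_a_mid, lever_b_mid, lever_c_mid above 0.065 m and angle between each of lever_a_mid, lever_b_mid, lever_c_mid's own z axis and vertical below 0.07 rad and horizontal distance between the grasp point and lever_a below 0.03 m and horizontal distance between the grasp point and lever_b below 0.03 m and horizontal distance between the grasp point and lever_c below 0.03 m), for 1 s.
3. the lever lies in its saddles and every ball on the floor of its own compartment, let go, the drawer still out (x of lever_a_mid in the frame of seat_ref between 0.155 and 0.169 m and x of lever_b_mid in the frame of seat_ref between 0.155 and 0.169 m and x of lever_c_mid in the frame of seat_ref between 0.155 and 0.169 m and x of lever_a_boss in the frame of seat_ref between 0.153 and 0.171 m and x of lever_b_boss in the frame of seat_ref between 0.153 and 0.171 m and x of lever_c_boss in the frame of seat_ref between 0.153 and 0.171 m and y of lever_a_boss in the frame of seat_ref between 0.102 and 0.128 m and y of lever_b_boss in the frame of seat_ref between 0.102 and 0.128 m and y of lever_c_boss in the frame of seat_ref between 0.102 and 0.128 m and z of lever_a_mid in the frame of seat_ref between -0.006 and 0.006 m and z of lever_b_mid in the frame of seat_ref between -0.006 and 0.006 m and z of lever_c_mid in the frame of seat_ref between -0.006 and 0.006 m and z of lever_a_boss in the frame of seat_ref between -0.006 and 0.006 m and z of lever_b_boss in the frame of seat_ref between -0.006 and 0.006 m and z of lever_c_boss in the frame of seat_ref between -0.006 and 0.006 m and x of ball_1_center in the frame of drawer_floor between 0.01 and 0.102 m and y of ball_1_center in the frame of drawer_floor between -0.145 and 0.145 m and z of ball_1_center in the frame of drawer_floor between 0.012 and 0.032 m and x of ball_2_center in the frame of drawer_floor between 0.01 and 0.102 m and y of ball_2_center in the frame of drawer_floor between -0.145 and 0.145 m and z of ball_2_center in the frame of drawer_floor between 0.012 and 0.032 m and x of ball_3_center in the frame of drawer_floor between 0.01 and 0.102 m and y of ball_3_center in the frame of drawer_floor between -0.145 and 0.145 m and z of ball_3_center in the frame of drawer_floor between 0.012 and 0.032 m and x of ball_4_center in the frame of drawer_floor between 0.01 and 0.102 m and y of ball_4_center in the frame of drawer_floor between -0.145 and 0.145 m and z of ball_4_center in the frame of drawer_floor between 0.012 and 0.032 m and horizontal distance between ball_1_center and ball_2_center above 0.063 m and horizontal distance between each of ball_1_center, ball_2_center and ball_3_center above 0.063 m and horizontal distance between each of ball_1_center, ball_2_center, ball_3_center and ball_4_center above 0.063 m and value of joint drawer above 0.205 m and contact force between the fingers and anything else below 0.5 N), for 0.5 s.
4. the release is pressed (value of joint release above 0.004 m), for 0.05 s.
At the end, for the whole second after the job is handed in: the drawer is home (within 6 mm); the lever lies in its saddles, boss in the wide one (within 7 mm across, 13 mm along, 6 mm in height); each ball rests on the floor of a compartment of its own (value of joint drawer below 0.006 m and x of lever_a_mid in the frame of seat_ref between 0.155 and 0.169 m and x of lever_b_mid in the frame of seat_ref between 0.155 and 0.169 m and x of lever_c_mid in the frame of seat_ref between 0.155 and 0.169 m and x of lever_a_boss in the frame of seat_ref between 0.153 and 0.171 m and x of lever_b_boss in the frame of seat_ref between 0.153 and 0.171 m and x of lever_c_boss in the frame of seat_ref between 0.153 and 0.171 m and y of lever_a_boss in the frame of seat_ref between 0.102 and 0.128 m and y of lever_b_boss in the frame of seat_ref between 0.102 and 0.128 m and y of lever_c_boss in the frame of seat_ref between 0.102 and 0.128 m and z of lever_a_mid in the frame of seat_ref between -0.006 and 0.006 m and z of lever_b_mid in the frame of seat_ref between -0.006 and 0.006 m and z of lever_c_mid in the frame of seat_ref between -0.006 and 0.006 m and z of lever_a_boss in the frame of seat_ref between -0.006 and 0.006 m and z of lever_b_boss in the frame of seat_ref between -0.006 and 0.006 m and z of lever_c_boss in the frame of seat_ref between -0.006 and 0.006 m and x of ball_1_center in the frame of drawer_floor between 0.01 and 0.102 m and y of ball_1_center in the frame of drawer_floor between -0.145 and 0.145 m and z of ball_1_center in the frame of drawer_floor between 0.012 and 0.032 m and x of ball_2_center in the frame of drawer_floor between 0.01 and 0.102 m and y of ball_2_center in the frame of drawer_floor between -0.145 and 0.145 m and z of ball_2_center in the frame of drawer_floor between 0.012 and 0.032 m and x of ball_3_center in the frame of drawer_floor between 0.01 and 0.102 m and y of ball_3_center in the frame of drawer_floor between -0.145 and 0.145 m and z of ball_3_center in the frame of drawer_floor between 0.012 and 0.032 m and x of ball_4_center in the frame of drawer_floor between 0.01 and 0.102 m and y of ball_4_center in the frame of drawer_floor between -0.145 and 0.145 m and z of ball_4_center in the frame of drawer_floor between 0.012 and 0.032 m and horizontal distance between ball_1_center and ball_2_center above 0.063 m and horizontal distance between each of ball_1_center, ball_2_center and ball_3_center above 0.063 m and horizontal distance between each of ball_1_center, ball_2_center, ball_3_center and ball_4_center above 0.063 m); the robot touches nothing.
It fails at once if a ball is dropped in the drawer: faster than 0.4 m/s inside it, or striking it with more than 40 N ((contact force between ball_1 and drawer above 40 N or (linear speed of ball_1 above 0.4 m/s and z of ball_1_center in the frame of drawer_floor below 0.05 m and x of ball_1_center in the frame of drawer_floor between 0 and 0.112 m and y of ball_1_center in the frame of drawer_floor between -0.145 and 0.145 m)) or (contact force between ball_2 and drawer above 40 N or (linear speed of ball_2 above 0.4 m/s and z of ball_2_center in the frame of drawer_floor below 0.05 m and x of ball_2_center in the frame of drawer_floor between 0 and 0.112 m and y of ball_2_center in the frame of drawer_floor between -0.145 and 0.145 m)) or (contact force between ball_3 and drawer above 40 N or (linear speed of ball_3 above 0.4 m/s and z of ball_3_center in the frame of drawer_floor below 0.05 m and x of ball_3_center in the frame of drawer_floor between 0 and 0.112 m and y of ball_3_center in the frame of drawer_floor between -0.145 and 0.145 m)) or (contact force between ball_4 and drawer above 40 N or (linear speed of ball_4 above 0.4 m/s and z of ball_4_center in the frame of drawer_floor below 0.05 m and x of ball_4_center in the frame of drawer_floor between 0 and 0.112 m and y of ball_4_center in the frame of drawer_floor between -0.145 and 0.145 m))).
It fails at once if the marker or the roll of tape is moved more than 30 mm (distance of any of marker, tape_roll from where it was at the start of the episode above 0.03 m).
Of lever_a, lever_b, lever_c only 1 to 1 are there at a start; the rules pass over those that are not, and their reading is None.
Of ball_1, ball_2, ball_3, ball_4 only 2 to 4 are there at a start; the rules pass over those that are not, and their reading is None.
At some moment in a run one of lever_a, lever_b, lever_c may be knocked a few centimetres aside while the robot is not near it.
It also fails if it takes over 210 s, if anything falls off the work surface, if the arm or the gripper's body presses on something with over 40 N, if the wrist force passes 120 N, or if a joint passes its speed limit or range.

## Working session

There is one attempt and no reset: what is moved stays moved. The work goes in short steps, Python scripts to look and compute and a shell command to move; the robot and the scene stay as the last step left them, time stands still between calls to the robot, and variables do not carry over. Pictures are saved under pics/ and viewed, at most 18 in all, crops included, and the job is handed in when it is done.

```bash
mkdir -p pics; cat > h.py <<'E'
from station import *
import numpy as np, cv2
def grab(n):
    d=get_image(n); d['f']=d['img'].shape[0]/2/np.tan(np.radians(d['vfov']/2)); return d
def cloud(d):
    v,u=np.mgrid[0:420,0:560]; z=d['depth']
    P=np.stack([(u-d['cx'])/d['f']*z,(v-d['cy'])/d['f']*z,z],-1)
    W=(P-d['t'])@np.array(d['R']); W[z<=0]=np.nan
    return W
def ray(d,u,v,h):
    R=np.array(d['R']);c=-R.T@d['t'];r=R.T@np.array([(u-d['cx'])/d['f'],(v-d['cy'])/d['f'],1])
    return c+r*(h-c[2])/r[2]
def save(d,p): cv2.imwrite(p,d['img'][...,::-1])
def st():
    s=read_state(); 
    for k in ('t','joint_pos','tool_pos','force','moment','gripper_width','finger_force'): print(k,np.round(s[k],4))
    print(np.round(s['orientation'],4))
E
python3 - <<'E'
from h import *
for n in('scene','top'):
    d=grab(n);save(d,f'pics/{n}0.png');print(n,d['vfov'],d['cx'],d['cy'],-np.array(d['R']).T@d['t'],d['R'])
    np.savez(f'{n}0.npz',**d)
st()
E
```

```text
scene 50.01489753679824 275.230813183884 204.62499346669415 [-0.09846039 -0.91178859  0.60579739] [[ 0.74487388 -0.66679873 -0.02328862]
 [-0.33934206 -0.34856059 -0.87370045]
 [ 0.57446486  0.65869945 -0.48590653]]
top 57.07175236800792 278.7753235066879 212.033459617134 [ 0.34049585 -0.20826957  1.18191344] [[ 1.52584676e-02 -9.99883415e-01 -5.78491652e-04]
 [-9.85470028e-01 -1.49406287e-02 -1.69191023e-01]
 [ 1.69162655e-01  3.15168193e-03 -9.85583108e-01]]
t 0.1
joint_pos [ 6.26247e+01  3.05390e+00  9.24859e+01 -9.00000e-04  8.45683e+01
 -6.81900e+00]
tool_pos [0.2192 0.5847 0.2302]
force [ 0.0613 -0.4112  0.5689]
moment [-0.0103 -0.0189 -0.0565]
gripper_width 0.0854
finger_force 0.0
[[-9.363e-01  3.511e-01 -9.000e-04]
 [ 3.511e-01  9.363e-01 -1.700e-03]
 [ 2.000e-04 -1.900e-03 -1.000e+00]]
```

View pics/scene0.png

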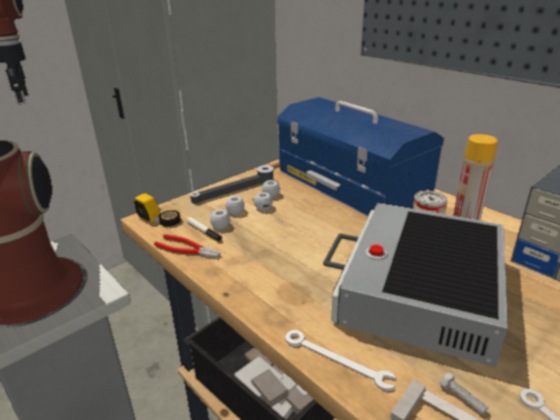

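View pics/top0.png

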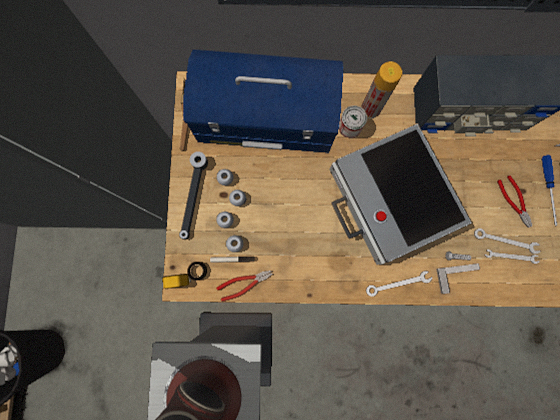

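The scene shows the grey cabinet with its pull (scene px 340,250; top px 347,217) and the red button (top px 381,216). Also visible are one lever (top px 185,235 to 198,160, boss at the far end), 4 balls (225,177), (237,198), (224,220) and (235,243), the marker (232,260) and the tape (199,271).

```bash
cat >> h.py <<'E'
def lever(d,roi=(170,145,215,245)):
    # lever bar/boss from height mask in top view
    W=cloud(d);x0,y0,x1,y1=roi
    m=np.zeros(W.shape[:2],bool);m[y0:y1,x0:x1]=True
    m&=(W[...,2]>0.012)&(W[...,2]<0.06)
    n,l,s,c=cv2.connectedComponentsWithStats(m.astype(np.uint8));k=1+np.argmax(s[1:,4])
    return W[l==k],(l==k)
E
python3 - <<'E'
from h import *
d=dict(np.load('top0.npz'));W=cloud(d)
# cabinet top
m=(abs(W[...,2]-0.09)<0.012);m[:, :320]=0;m[:,480:]=0;m[:140]=0;m[270:]=0
n,l,s,c=cv2.connectedComponentsWithStats(m.astype(np.uint8));k=1+np.argmax(s[1:,4]);m=l==k
pts=W[m];print('cabz',np.median(pts[:,2]))
r=cv2.minAreaRect((pts[:,:2]*1000).astype(np.float32));print(r);print(cv2.boxPoints(r))
hsv=cv2.cvtColor(d['img'],cv2.COLOR_RGB2HSV)
red=((hsv[...,0]<8)|(hsv[...,0]>172))&(hsv[...,1]>150)&(hsv[...,2]>80);red[:,:365]=0;red[:,400:]=0;red[:200]=0;red[235:]=0
v,u=np.nonzero(red);print('btn',u.mean(),v.mean(),W[red].mean(0),ray(d,u.mean(),v.mean(),0.104))
# pull
g=(W[...,2]>0.035)&(W[...,2]<0.075);g[:,:325]=0;g[:,362:]=0;g[:190]=0;g[245:]=0
print('pull',g.sum());v,u=np.nonzero(g)
print(np.c_[u,v][::6].tolist()); print(np.round(W[g][::6],3).tolist())
# small things
m=(W[...,2]>0.008)&(W[...,2]<0.07);m[:,:160]=0;m[:,285:]=0;m[:150]=0;m[300:]=0
n,l,s,c=cv2.connectedComponentsWithStats(m.astype(np.uint8))
for i in range(1,n):
    if s[i,4]>25:
        p=W[l==i];print(s[i],c[i].round(1),p.mean(0).round(3),p[:,2].max().round(3),ray(d,*c[i],0.03).round(3),cv2.minAreaRect((p[:,:2]*1000).astype(np.float32)))
E
```

```text
cabz 0.09043353843156142
((595.9927978515625, -561.9453735351562), (330.43487548828125, 272.89501953125), 25.30583953857422)
[[ 388.30533 -509.21368]
 [ 504.95425 -755.92145]
 [ 803.6803  -614.67706]
 [ 687.0314  -367.9693 ]]
btn 380.69736842105266 215.73684210526315 [nan nan nan] [ 0.51925265 -0.49306979  0.104     ]
pull 521
[[342, 190], [348, 190], [346, 191], [345, 192], [344, 193], [350, 193], [348, 194], [347, 195], [345, 196], [351, 196], [347, 197], [340, 198], [346, 198], [352, 198], [343, 199], [349, 199], [336, 200], [342, 200], [348, 200], [334, 201], [340, 201], [350, 201], [333, 202], [339, 202], [352, 202], [334, 203], [349, 203], [355, 203], [335, 204], [353, 204], [335, 205], [354, 205], [335, 206], [354, 206], [336, 207], [355, 207], [336, 208], [355, 208], [337, 209], [356, 209], [337, 210], [356, 210], [337, 211], [357, 211], [337, 212], [355, 212], [336, 213], [355, 213], [336, 214], [355, 214], [337, 215], [356, 215], [337, 216], [356, 216], [338, 217], [358, 217], [340, 218], [359, 218], [342, 219], [361, 219], [356, 220], [340, 221], [359, 221], [343, 222], [3
[... 3139 characters left out ...]
.034] 0.042 [ 0.44  -0.073  0.03 ] ((439.91229248046875, -71.96826934814453), (48.18532180786133, 48.27444839477539), 2.9237024784088135)
[210 257  44   6 236] [231.5 259.4] [ 0.394 -0.065  0.015] 0.024 [ 0.394 -0.067  0.03 ] ((394.2435607910156, -64.66474914550781), (15.257660865783691, 130.08287048339844), 0.9368195533752441)
[162 262  45  27 534] [183.2 277.4] [0.339 0.071 0.039] 0.067 [0.339 0.074 0.03 ] ((342.08746337890625, 71.7923583984375), (54.653717041015625, 128.55929565429688), 25.944997787475586)
[216 271  56  29 386] [244.  283.5] [ 0.324 -0.104  0.012] 0.017 [ 0.324 -0.106  0.03 ] ((323.0939636230469, -105.92485046386719), (54.82819747924805, 169.404296875), 22.42105484008789)
```

```bash
cat >> h.py <<'E'
a=np.radians(25.3); DX=np.array([np.sin(a),-np.cos(a),0]); DY=np.array([np.cos(a),np.sin(a),0]); CAB=np.array([.5377,-.4386,0])
def go(p,yang=None):
    s=read_state();R=np.array(s['orientation']);d=R.T@(np.array(p)-s['tool_pos'])*100
    print('xyz cm',d.round(2),end=' ')
    if yang is not None:
        y=np.radians(yang);T=np.array([[-np.sin(-y),np.cos(y),0],[-np.cos(y),np.sin(y),0],[0,0,-1]])
        T[:,0]=np.cross(T[:,1],T[:,2])
        print('rot',np.degrees(cv2.Rodrigues(R.T@T)[0].ravel()).round(2),end='')
    print()
E
python3 - <<'E'
from h import *
d=dict(np.load('top0.npz'));W=cloud(d)
g=(W[...,2]>0.05)&(W[...,2]<0.062);g[:,:325]=0;g[:,362:]=0;g[:190]=0;g[245:]=0
p=W[g]-CAB; q=np.c_[p@DX,p@DY]
k=(abs(q[:,1])<0.03)&(q[:,0]<-.02);print(np.histogram(q[k,0],bins=np.arange(-.075,-.015,.004)),q[k].mean(0))
k=(q[:,0]<-.04);print(q[k,1].min(),q[k,1].max())
go(CAB-0.051*DX+[0,0,0.13],-64.7)
E
```

```text
(array([ 0,  0,  0, 21, 29, 20, 10,  0,  0,  0,  0,  0,  0,  0]), array([-0.075, -0.071, -0.067, -0.063, -0.059, -0.055, -0.051, -0.047,
       -0.043, -0.039, -0.035, -0.031, -0.027, -0.023, -0.019])) [-5.60342785e-02  8.65767791e-05]
-0.06101245400413553 0.05960623825794412
xyz cm [-62.09 -81.06  10.16] rot [-7.0000e-02  1.2000e-01  1.3414e+02]
```

```bash
python3 -m handwheel '[{"delta_rot":[0,0,6],"xyz":[-2.4,-3.1,0],"claw":3},{"delta_rot":[0,0,12],"xyz":[-4.8,-6.2,0],"claw":3},{"delta_rot":[0,0,18],"xyz":[-7.2,-9.3,0],"claw":3},{"delta_rot":[0,0,24],"xyz":[-9.6,-12.4,0],"claw":3},{"delta_rot":[0,0,30],"xyz":[-12,-15.5,0],"claw":3},{"delta_rot":[0,0,36],"xyz":[-14.4,-18.6,0],"claw":3},{"delta_rot":[0,0,42],"xyz":[-16.8,-21.7,0],"claw":3},{"delta_rot":[0,0,48],"xyz":[-19.2,-24.8,0],"claw":3},{"delta_rot":[0,0,54],"xyz":[-21.6,-27.9,0],"claw":3},{"delta_rot":[0,0,60],"xyz":[-24,-31,0],"claw":3}]' 30
python3 -c "
from h import *
go(CAB-0.0555*DX+[0,0,0.13],-64.7)"
```

```text
t: 0.93
tool_pos: [0.3351, 0.2089, 0.2309]
orientation: [[-0.16, 0.987, 0.0], [0.987, 0.16, -0.0], [-0.0, 0.0, -1.0]]
force: [1.3, -0.4, 0.9]
gripper_width: 0.0299
finger_force: 0.0
xyz cm [-61.82   8.12  10.09] rot [ 0.    0.   73.89]
```

```bash
python3 -m handwheel '[{"delta_rot":[0,0,7],"xyz":[-3.5,0.5,0],"claw":3},{"delta_rot":[0,0,14],"xyz":[-7,1,0],"claw":3},{"delta_rot":[0,0,21],"xyz":[-10.5,1.5,0],"claw":3},{"delta_rot":[0,0,28],"xyz":[-14,2,0],"claw":3},{"delta_rot":[0,0,35],"xyz":[-17.5,2.5,0],"claw":3},{"delta_rot":[0,0,42],"xyz":[-21,3,0],"claw":3},{"delta_rot":[0,0,49],"xyz":[-24.5,3.5,0],"claw":3},{"delta_rot":[0,0,56],"xyz":[-28,4,0],"claw":3},{"delta_rot":[0,0,63],"xyz":[-31.5,4.5,0],"claw":3},{"delta_rot":[0,0,70],"xyz":[-35,5,0],"claw":3}]' 30
python3 -c "
from h import *
go(CAB-0.0555*DX+[0,0,0.13],-64.7)"
```

```text
t: 1.77
tool_pos: [0.4419, -0.1282, 0.2309]
orientation: [[0.874, 0.486, -0.0], [0.486, -0.874, 0.0], [-0.0, -0.0, -1.0]]
force: [0.2, -0.5, 0.8]
gripper_width: 0.0304
finger_force: 0.0
xyz cm [-6.34 26.25 10.07] rot [-0.03  0.01  3.76]
```

Next I move above the pull, stay at z≈0.13 and take a picture.

```bash
python3 -m handwheel '[{"delta_rot":[0,0,3.8],"xyz":[-0.8,3.5,1],"claw":3},{"delta_rot":[0,0,3.8],"xyz":[-1.6,7,2],"claw":3},{"delta_rot":[0,0,3.8],"xyz":[-2.4,10.5,3],"claw":3},{"delta_rot":[0,0,3.8],"xyz":[-3.2,14,5],"claw":3},{"delta_rot":[0,0,3.8],"xyz":[-4.1,17.5,7],"claw":3},{"delta_rot":[0,0,3.8],"xyz":[-5,21,9],"claw":3},{"delta_rot":[0,0,3.8],"xyz":[-5.9,24.5,10],"claw":3},{"delta_rot":[0,0,3.8],"xyz":[-6.3,26.2,10],"claw":3},{"delta_rot":[0,0,3.8],"xyz":[-6.3,26.2,10],"claw":3},{"delta_rot":[0,0,3.8],"xyz":[-6.3,26.2,10],"claw":3}]' 30
python3 -c "
from h import *
go(CAB-0.0555*DX+[0,0,0.034],-64.7)
d=grab('scene');cv2.imwrite('pics/a.png',cv2.resize(d['img'][150:350,250:450,::-1],(600,600)))"
```

```text
t: 2.6
tool_pos: [0.5156, -0.3857, 0.1304]
orientation: [[0.902, 0.432, -0.001], [0.432, -0.902, 0.002], [-0.0, -0.002, -1.0]]
force: [0.9, 0.3, 0.0]
gripper_width: 0.0302
finger_force: 0.0
xyz cm [-0.26  0.19  9.64] rot [-0.11  0.02  0.27]
```

View pics/a.png

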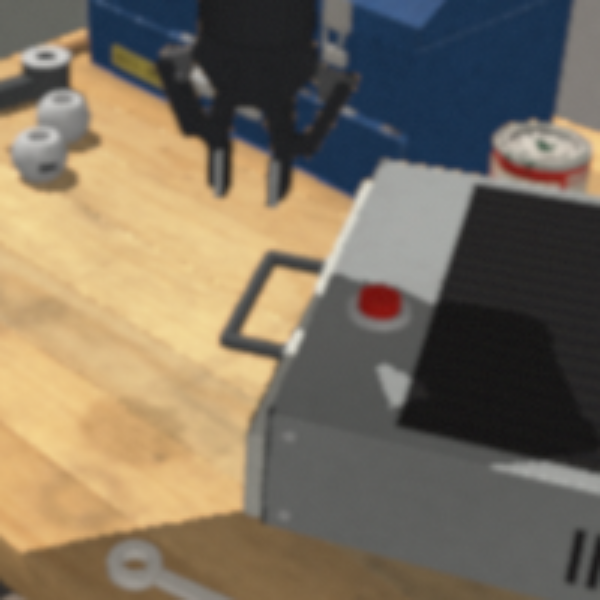

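The fingers are poised open above the pull bar (crop px 245,300), so I descend and close.

```bash
python3 -m handwheel '[{"delta_rot":[0,0,0.3],"xyz":[-0.2,0.2,2],"claw":3},{"delta_rot":[0,0,0.3],"xyz":[-0.2,0.2,4],"claw":3},{"delta_rot":[0,0,0.3],"xyz":[-0.2,0.2,6],"claw":3},{"delta_rot":[0,0,0.3],"xyz":[-0.2,0.2,8],"claw":3},{"delta_rot":[0,0,0.3],"xyz":[-0.2,0.2,9.6],"claw":3},{"delta_rot":[0,0,0.3],"xyz":[-0.2,0.2,9.6],"claw":3},{"delta_rot":[0,0,0.3],"xyz":[-0.2,0.2,9.6],"claw":3},{"delta_rot":[0,0,0.3],"xyz":[-0.2,0.2,9.6],"claw":0},{"delta_rot":[0,0,0.3],"xyz":[-0.2,0.2,9.6],"claw":0},{"delta_rot":[0,0,0.3],"xyz":[-0.2,0.2,9.6],"claw":0}]' 60
python3 -m handwheel '[{"delta_rot":[0,0,0],"xyz":[0,0,0],"claw":0},{"delta_rot":[0,0,0],"xyz":[0,0,0],"claw":0},{"delta_rot":[0,0,0],"xyz":[0,0,0],"claw":0},{"delta_rot":[0,0,0],"xyz":[0,0,0],"claw":0},{"delta_rot":[0,0,0],"xyz":[0,-0.5,0],"claw":0},{"delta_rot":[0,0,0],"xyz":[0,-1,0],"claw":0},{"delta_rot":[0,0,0],"xyz":[0,-1.5,0],"claw":0},{"delta_rot":[0,0,0],"xyz":[0,-2,0],"claw":0},{"delta_rot":[0,0,0],"xyz":[0,-2.5,0],"claw":0},{"delta_rot":[0,0,0],"xyz":[0,-3,0],"claw":0}]' 60
```

```text
t: 3.48
tool_pos: [0.5166, -0.3895, 0.0378]
orientation: [[0.904, 0.428, 0.004], [0.428, -0.904, -0.004], [0.002, 0.005, -1.0]]
force: [2.1, -1.5, 1.4]
gripper_width: 0.0096
finger_force: 58.6
t: 4.32
tool_pos: [0.5041, -0.3631, 0.0377]
orientation: [[0.904, 0.428, 0.005], [0.428, -0.904, -0.005], [0.002, 0.007, -1.0]]
force: [4.0, -4.6, 3.7]
gripper_width: 0.0095
finger_force: 59.6
```

```bash
python3 -m handwheel '[{"delta_rot":[0,0,0],"xyz":[0,-1.2,0],"claw":0},{"delta_rot":[0,0,0],"xyz":[0,-2.4,0],"claw":0},{"delta_rot":[0,0,0],"xyz":[0,-3.6,0],"claw":0},{"delta_rot":[0,0,0],"xyz":[0,-4.8,0],"claw":0},{"delta_rot":[0,0,0],"xyz":[0,-6,0],"claw":0},{"delta_rot":[0,0,0],"xyz":[0,-7.2,0],"claw":0},{"delta_rot":[0,0,0],"xyz":[0,-8.4,0],"claw":0},{"delta_rot":[0,0,0],"xyz":[0,-9.6,0],"claw":0},{"delta_rot":[0,0,0],"xyz":[0,-10.8,0],"claw":0},{"delta_rot":[0,0,0],"xyz":[0,-12,0],"claw":0}]' 60
python3 -m handwheel '[{"delta_rot":[0,0,0],"xyz":[0,-1.2,0],"claw":0},{"delta_rot":[0,0,0],"xyz":[0,-2.4,0],"claw":0},{"delta_rot":[0,0,0],"xyz":[0,-3.6,0],"claw":0},{"delta_rot":[0,0,0],"xyz":[0,-4.4,0],"claw":0},{"delta_rot":[0,0,0],"xyz":[0,-5,0],"claw":0},{"delta_rot":[0,0,0],"xyz":[0,-5.6,0],"claw":0},{"delta_rot":[0,0,0],"xyz":[0,-6,0],"claw":0},{"delta_rot":[0,0,0],"xyz":[0,-6.4,0],"claw":0},{"delta_rot":[0,0,0],"xyz":[0,-6.6,0],"claw":0},{"delta_rot":[0,0,0],"xyz":[0,-6.6,0],"claw":0}]' 60
python3 -c "
from h import *
st();print((np.array(read_state()['tool_pos'])-[.5166,-.3895,.0378])@DX)"
```

```text
t: 5.15
tool_pos: [0.4528, -0.2551, 0.0377]
orientation: [[0.904, 0.428, 0.005], [0.428, -0.904, -0.007], [0.002, 0.008, -1.0]]
force: [4.5, -7.6, 3.7]
gripper_width: 0.0094
finger_force: 60.2
t: 5.98
tool_pos: [0.4241, -0.1946, 0.0377]
orientation: [[0.904, 0.428, 0.003], [0.428, -0.904, -0.004], [0.001, 0.005, -1.0]]
force: [0.9, -3.7, 6.8]
gripper_width: 0.0097
finger_force: 60.7
t 5.9833
joint_pos [-3.375070e+01 -7.188500e+00  1.221223e+02 -9.430000e-02  6.478190e+01
  3.092860e+01]
tool_pos [ 0.4241 -0.1946  0.0377]
force [ 0.9058 -3.6965  6.7683]
moment [-0.5332 -0.1573  0.0092]
gripper_width 0.0097
finger_force 60.7069
[[ 0.9036  0.4283  0.0033]
 [ 0.4283 -0.9036 -0.004 ]
 [ 0.0013  0.005  -1.    ]]
-0.21571718828185013
```

```bash
python3 -m handwheel '[{"delta_rot":[0,0,0],"xyz":[0,-0.2,0],"claw":0},{"delta_rot":[0,0,0],"xyz":[0,-0.4,0],"claw":0},{"delta_rot":[0,0,0],"xyz":[0,-0.4,0],"claw":0},{"delta_rot":[0,0,0],"xyz":[0,-0.4,0],"claw":0},{"delta_rot":[0,0,0],"xyz":[0,-0.2,0],"claw":0},{"delta_rot":[0,0,0],"xyz":[0,0.2,0],"claw":0},{"delta_rot":[0,0,0],"xyz":[0,0.4,0],"claw":0},{"delta_rot":[0,0,0],"xyz":[0,0.4,0],"claw":3},{"delta_rot":[0,0,0],"xyz":[0,0.4,0],"claw":3},{"delta_rot":[0,0,0],"xyz":[0,0.4,0],"claw":3}]' 60
python3 -m handwheel '[{"delta_rot":[0,0,0],"xyz":[0,0,0],"claw":3},{"delta_rot":[0,0,0],"xyz":[0,0,0],"claw":3},{"delta_rot":[0,0,0],"xyz":[0,0,-2],"claw":3},{"delta_rot":[0,0,0],"xyz":[0,0,-4],"claw":3},{"delta_rot":[0,0,0],"xyz":[0,0,-7],"claw":3},{"delta_rot":[0,0,0],"xyz":[0,0,-10],"claw":3},{"delta_rot":[0,0,0],"xyz":[0,0,-13],"claw":3},{"delta_rot":[0,0,0],"xyz":[0,0,-16],"claw":3},{"delta_rot":[0,0,0],"xyz":[0,0,-18],"claw":3},{"delta_rot":[0,0,0],"xyz":[0,0,-18],"claw":3}]' 60
python3 - <<'E'
from h import *
d=grab('top');save(d,'pics/b.png');np.savez('top1.npz',**d);W=cloud(d)
P,m=lever(d)
print(len(P),P[:,2].max())
E
```

```text
t: 6.82
tool_pos: [0.4231, -0.1957, 0.0343]
orientation: [[0.904, 0.428, -0.002], [0.428, -0.904, 0.002], [-0.001, -0.003, -1.0]]
force: [0.5, 0.3, -0.3]
gripper_width: 0.0301
finger_force: 0.0
t: 7.65
tool_pos: [0.4264, -0.1979, 0.2209]
orientation: [[0.904, 0.428, 0.008], [0.428, -0.904, -0.005], [0.005, 0.008, -1.0]]
force: [0.7, -0.8, 0.2]
gripper_width: 0.0298
finger_force: 0.0
756 0.046007318916422235
```

View pics/b.png

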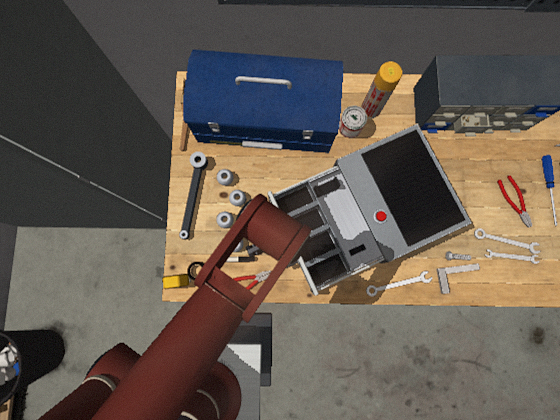

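The drawer is out and locked (compartments around px 305,235, saddles behind them). Lever, balls, marker and tape are unmoved. Next I measure the lever.

```bash
cat >> h.py <<'E'
def leverpose(d,roi=(165,140,215,245),z0=0.):
    P,m=lever(d,roi)
    b=P[(P[:,2]>z0+0.033)&(P[:,2]<z0+.048)][:,:2]
    (cx,cy),r=cv2.minEnclosingCircle((b*1000).astype(np.float32));boss=np.array([cx,cy])/1000
    q=P[(P[:,2]>z0+.019)&(P[:,2]<z0+.03)][:,:2];q=q[np.linalg.norm(q-boss,axis=1)>.04]
    e=q[np.argmax(np.linalg.norm(q-boss,axis=1))]
    l=np.linalg.norm(q-e,axis=1);q=q[l>.035]
    vx,vy,x0,y0=cv2.fitLine((q*1000).astype(np.float32),cv2.DIST_L2,0,.01,.01).ravel()
    u=np.array([vx,vy]); u*=np.sign(u@(boss-e)); c=np.array([x0,y0])/1000
    n=np.array([-u[1],u[0]]);w=(q-c)@n
    s1=(boss-c)@u; s0=(e-c)@u
    print('boss',boss.round(4),'r',r,'off-line',((boss-c)@n).round(4),'dir',np.degrees(np.arctan2(u[1],u[0])).round(2),'width',np.percentile(w,[3,97]).round(4),'len boss-eyeend',(s1-s0).round(4),'(247 expected)')
    mid=c+u*(s1-.115); print('mid',mid.round(4)); return mid,u
E
python3 - <<'E'
from h import *
d=dict(np.load('top1.npz'));mid,u=leverpose(d)
c=-np.array(d['R']).T@d['t'];print(c)
go([*(mid+.035*u),0.09])
E
```

```text
boss [0.6963 0.0489] r 25.579374313354492 off-line 0.0007 dir -8.52 width [-0.0102  0.0108] len boss-eyeend 0.246 (247 expected)
mid [0.5825 0.0652]
[ 0.34049585 -0.20826957  1.18191344]
xyz cm [ 28.3  -15.09  12.8 ]
```

```bash
python3 -m handwheel '[{"delta_rot":[0,0,4],"xyz":[3,-1.6,0],"claw":4.5},{"delta_rot":[0,0,8],"xyz":[6,-3.2,0],"claw":4.5},{"delta_rot":[0,0,12],"xyz":[9,-4.8,0],"claw":4.5},{"delta_rot":[0,0,16],"xyz":[12,-6.4,0],"claw":4.5},{"delta_rot":[0,0,20],"xyz":[15,-8,1],"claw":4.5},{"delta_rot":[0,0,24],"xyz":[18,-9.6,3],"claw":4.5},{"delta_rot":[0,0,28],"xyz":[21,-11.2,5],"claw":4.5},{"delta_rot":[0,0,32],"xyz":[24,-12.8,8],"claw":4.5},{"delta_rot":[0,0,33.8],"xyz":[27,-14.4,11],"claw":4.5},{"delta_rot":[0,0,33.8],"xyz":[28.3,-15.1,12.8],"claw":4.5}]' 50
python3 -m handwheel '[{"delta_rot":[0,0,0],"xyz":[0,0,0],"claw":4.5},{"delta_rot":[0,0,0],"xyz":[0,0,0],"claw":4.5},{"delta_rot":[0,0,0],"xyz":[0,0,0],"claw":4.5},{"delta_rot":[0,0,0],"xyz":[0,0,0],"claw":4.5},{"delta_rot":[0,0,0],"xyz":[0,0,0],"claw":4.5},{"delta_rot":[0,0,0],"xyz":[0,0,0],"claw":4.5},{"delta_rot":[0,0,0],"xyz":[0,0,0],"claw":4.5},{"delta_rot":[0,0,0],"xyz":[0,0,0],"claw":4.5},{"delta_rot":[0,0,0],"xyz":[0,0,0],"claw":4.5},{"delta_rot":[0,0,0],"xyz":[0,0,0],"claw":4.5}]'
python3 - <<'E'
from h import *
d=grab('top');save(d,'pics/c.png')
try: leverpose(d)
except Exception as e: print(e)
d2=grab('scene');cv2.imwrite('pics/c2.png',cv2.resize(d2['img'][120:320,120:320,::-1],(600,600)))
mid=np.array([.5825,.0652]);u=np.array([np.cos(np.radians(8.52)),-np.sin(np.radians(8.52))])
go([*(mid+.04*u),0.006],-98.5);st()
E
```

```text
t: 8.53
tool_pos: [0.6141, 0.0635, 0.0825]
orientation: [[0.989, -0.147, -0.005], [-0.147, -0.989, 0.001], [-0.005, 0.0, -1.0]]
force: [-1.0, -0.4, -0.3]
gripper_width: 0.0449
finger_force: 0.0
t: 9.37
tool_pos: [0.6155, 0.0609, 0.0875]
orientation: [[0.989, -0.147, 0.0], [-0.147, -0.989, -0.0], [0.0, -0.0, -1.0]]
force: [0.7, 1.7, -0.1]
gripper_width: 0.0448
finger_force: 0.0
boss [0. 0.] r 0.0 off-line 0.1507 dir 171.46 width [-0.0114  0.0104] len boss-eyeend 0.6066 (247 expected)
mid [0.1361 0.132 ]
xyz cm [0.69 0.07 8.13] rot [-0.    0.    0.04]
t 9.4667
joint_pos [-1.23230e+00  9.43730e+00  9.98548e+01  1.00000e-03  7.07109e+01
  9.72270e+01]
tool_pos [0.6154 0.061  0.0873]
force [-0.0569  0.3237 -0.3721]
moment [-0.0183 -0.0084 -0.0473]
gripper_width 0.0449
finger_force 0.0
[[ 9.891e-01 -1.471e-01 -1.000e-04]
 [-1.471e-01 -9.891e-01  0.000e+00]
 [-1.000e-04 -0.000e+00 -1.000e+00]]
```

View pics/c2.png

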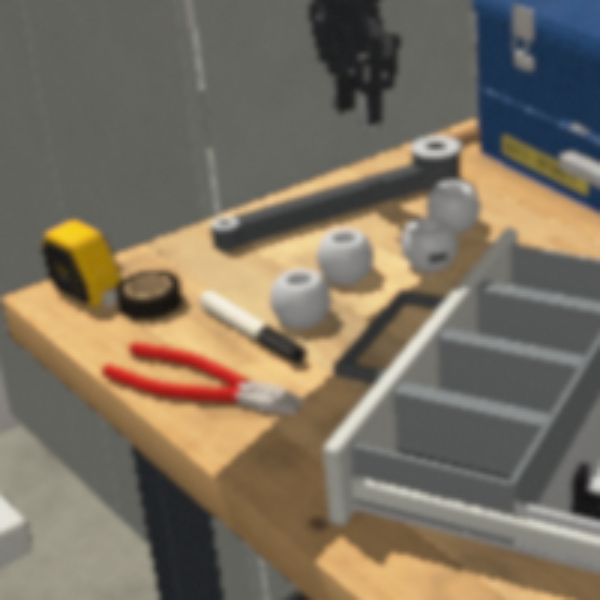

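The lever is unmoved (bar from crop px 230,230 to 435,150). I grip at x=+40 mm and make a trial lift.

```bash
python3 -m handwheel '[{"delta_rot":[0,0,0],"xyz":[0.7,0.1,1.5],"claw":4.5},{"delta_rot":[0,0,0],"xyz":[0.7,0.1,3],"claw":4.5},{"delta_rot":[0,0,0],"xyz":[0.7,0.1,4.5],"claw":4.5},{"delta_rot":[0,0,0],"xyz":[0.7,0.1,6],"claw":4.5},{"delta_rot":[0,0,0],"xyz":[0.7,0.1,7.2],"claw":4.5},{"delta_rot":[0,0,0],"xyz":[0.7,0.1,8.1],"claw":4.5},{"delta_rot":[0,0,0],"xyz":[0.7,0.1,8.1],"claw":4.5},{"delta_rot":[0,0,0],"xyz":[0.7,0.1,8.1],"claw":0},{"delta_rot":[0,0,0],"xyz":[0.7,0.1,8.1],"claw":0},{"delta_rot":[0,0,0],"xyz":[0.7,0.1,8.1],"claw":0}]' 50
python3 -m handwheel '[{"delta_rot":[0,0,0],"xyz":[0,0,0],"claw":0},{"delta_rot":[0,0,0],"xyz":[0,0,0],"claw":0},{"delta_rot":[0,0,0],"xyz":[0,0,0],"claw":0},{"delta_rot":[0,0,0],"xyz":[0,0,-0.3],"claw":0},{"delta_rot":[0,0,0],"xyz":[0,0,-0.6],"claw":0},{"delta_rot":[0,0,0],"xyz":[0,0,-1],"claw":0},{"delta_rot":[0,0,0],"xyz":[0,0,-1.4],"claw":0},{"delta_rot":[0,0,0],"xyz":[0,0,-1.8],"claw":0},{"delta_rot":[0,0,0],"xyz":[0,0,-2],"claw":0},{"delta_rot":[0,0,0],"xyz":[0,0,-2],"claw":0}]'
python3 -m handwheel '[{"delta_rot":[0,0,0],"xyz":[0,0,0],"claw":0},{"delta_rot":[0,0,0],"xyz":[0,0,0],"claw":0},{"delta_rot":[0,0,0],"xyz":[0,0,0],"claw":0},{"delta_rot":[0,0,0],"xyz":[0,0,0],"claw":0},{"delta_rot":[0,0,0],"xyz":[0,0,0],"claw":0},{"delta_rot":[0,0,0],"xyz":[0,0,0],"claw":0},{"delta_rot":[0,0,0],"xyz":[0,0,0],"claw":0},{"delta_rot":[0,0,0],"xyz":[0,0,0],"claw":0},{"delta_rot":[0,0,0],"xyz":[0,0,0],"claw":0},{"delta_rot":[0,0,0],"xyz":[0,0,0],"claw":0}]'
python3 - <<'E'
from h import *
st();s=read_state();F=np.array(s['force']);M=np.array(s['moment'])
u=np.array([.989,-.148,0]);n=np.array([.148,.989,0])
# M = r x F, r=a u, F=-W z -> M = a*W*(−u×z)= a*W*n
print('W',-F[2],'offset along lever to boss (m)',M@n/-F[2], M@u/-F[2])
d=grab('scene');cv2.imwrite('pics/d.png',cv2.resize(d['img'][120:320,120:320,::-1],(600,600)))
E
```

```text
t: 10.3
tool_pos: [0.623, 0.0589, 0.0072]
orientation: [[0.989, -0.147, 0.002], [-0.147, -0.989, -0.0], [0.002, -0.0, -1.0]]
force: [-0.8, 0.3, -2.6]
gripper_width: 0.0207
finger_force: 52.4
t: 11.13
tool_pos: [0.6227, 0.059, 0.0271]
orientation: [[0.989, -0.147, 0.001], [-0.147, -0.989, -0.0], [0.001, -0.0, -1.0]]
force: [0.3, 0.4, -8.5]
gripper_width: 0.0206
finger_force: 50.0
t: 11.97
tool_pos: [0.6221, 0.059, 0.0263]
orientation: [[0.989, -0.147, -0.0], [-0.147, -0.989, 0.0], [-0.0, -0.0, -1.0]]
force: [0.5, 0.4, -8.2]
gripper_width: 0.0207
finger_force: 50.1
t 11.9667
joint_pos [-1.404700e+00  1.472000e+01  1.002972e+02  1.400000e-03  6.499130e+01
  9.705350e+01]
tool_pos [0.6221 0.059  0.0263]
force [ 0.4526  0.3981 -8.1903]
moment [-0.0197 -0.0778 -0.0424]
gripper_width 0.0207
finger_force 50.0929
[[ 9.891e-01 -1.471e-01 -1.000e-04]
 [-1.471e-01 -9.891e-01  0.000e+00]
 [-2.000e-04 -0.000e+00 -1.000e+00]]
W 8.190299968288889 offset along lever to boss (m) -0.009754895617831176 -0.0009783132457166224
```

View pics/d.png

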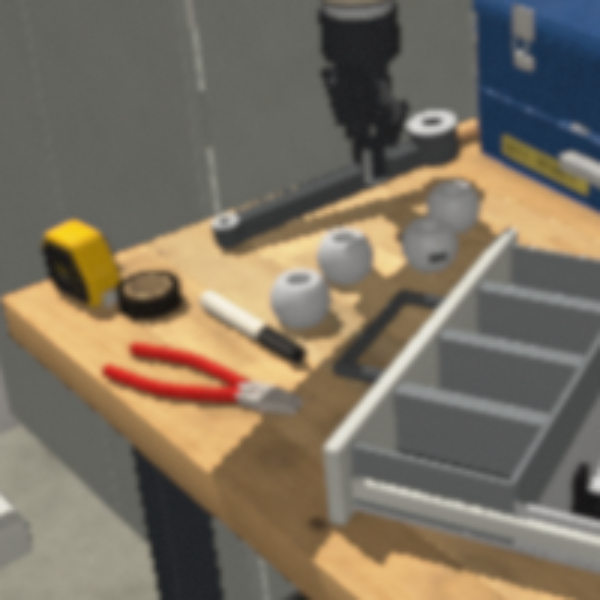

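The boss end rose (crop px 432,122) while the eye end stayed down (228,228), so the lever is eye-heavy at +40. I set it down and regrip 25 mm toward the eye.

```bash
python3 -m handwheel '[{"delta_rot":[0,0,0],"xyz":[0,0,0.4],"claw":0},{"delta_rot":[0,0,0],"xyz":[0,0,0.8],"claw":0},{"delta_rot":[0,0,0],"xyz":[0,0,1.2],"claw":0},{"delta_rot":[0,0,0],"xyz":[0,0,1.6],"claw":0},{"delta_rot":[0,0,0],"xyz":[0,0,1.9],"claw":0},{"delta_rot":[0,0,0],"xyz":[0,0,2],"claw":0},{"delta_rot":[0,0,0],"xyz":[0,0,2],"claw":0},{"delta_rot":[0,0,0],"xyz":[0,0,2],"claw":3.5},{"delta_rot":[0,0,0],"xyz":[0,0,2],"claw":3.5},{"delta_rot":[0,0,0],"xyz":[0,0,2],"claw":3.5}]' 50
python3 -m handwheel '[{"delta_rot":[0,0,0],"xyz":[0,0,0],"claw":3.5},{"delta_rot":[0,0,0],"xyz":[-1,0,0],"claw":3.5},{"delta_rot":[0,0,0],"xyz":[-2,0,0],"claw":3.5},{"delta_rot":[0,0,0],"xyz":[-2.5,0,0],"claw":3.5},{"delta_rot":[0,0,0],"xyz":[-2.5,0,0],"claw":3.5},{"delta_rot":[0,0,0],"xyz":[-2.5,0,0],"claw":0},{"delta_rot":[0,0,0],"xyz":[-2.5,0,0],"claw":0},{"delta_rot":[0,0,0],"xyz":[-2.5,0,0],"claw":0},{"delta_rot":[0,0,0],"xyz":[-2.5,0,0],"claw":0},{"delta_rot":[0,0,0],"xyz":[-2.5,0,0],"claw":0}]'
python3 -m handwheel '[{"delta_rot":[0,0,0],"xyz":[0,0,-0.4],"claw":0},{"delta_rot":[0,0,0],"xyz":[0,0,-0.8],"claw":0},{"delta_rot":[0,0,0],"xyz":[0,0,-1.2],"claw":0},{"delta_rot":[0,0,0],"xyz":[0,0,-1.6],"claw":0},{"delta_rot":[0,0,0],"xyz":[0,0,-2],"claw":0},{"delta_rot":[0,0,0],"xyz":[0,0,-2.5],"claw":0},{"delta_rot":[0,0,0],"xyz":[0,0,-3],"claw":0},{"delta_rot":[0,0,0],"xyz":[0,0,-3],"claw":0},{"delta_rot":[0,0,0],"xyz":[0,0,-3],"claw":0},{"delta_rot":[0,0,0],"xyz":[0,0,-3],"claw":0}]'
python3 -m handwheel '[{"delta_rot":[0,0,0],"xyz":[0,0,0],"claw":0},{"delta_rot":[0,0,0],"xyz":[0,0,0],"claw":0},{"delta_rot":[0,0,0],"xyz":[0,0,0],"claw":0},{"delta_rot":[0,0,0],"xyz":[0,0,0],"claw":0},{"delta_rot":[0,0,0],"xyz":[0,0,0],"claw":0},{"delta_rot":[0,0,0],"xyz":[0,0,0],"claw":0},{"delta_rot":[0,0,0],"xyz":[0,0,0],"claw":0},{"delta_rot":[0,0,0],"xyz":[0,0,0],"claw":0},{"delta_rot":[0,0,0],"xyz":[0,0,0],"claw":0},{"delta_rot":[0,0,0],"xyz":[0,0,0],"claw":0}]'
cat >> h.py <<'E'
def off():
    s=read_state();F=np.array(s['force']);M=np.array(s['moment'])-[-.014,-.013,-.05];u=np.array(s['orientation'])[:,0]
    n=np.cross([0,0,1],u);print('W',-F[2],'off',M@n/-F[2],'M',M@n,'pos',np.round(s['tool_pos'],4))
def bosseye(d,p='eye'):
    W=cloud(d);return W
E
python3 - <<'E'
from h import *
off()
d=grab('scene');cv2.imwrite('pics/e.png',cv2.resize(d['img'][120:320,120:320,::-1],(600,600)))
E
```

```text
t: 12.85
tool_pos: [0.6231, 0.0589, 0.0071]
orientation: [[0.989, -0.147, 0.002], [-0.147, -0.989, -0.0], [0.002, -0.0, -1.0]]
force: [-0.2, -0.2, 0.2]
gripper_width: 0.0348
finger_force: 0.0
t: 13.68
tool_pos: [0.5974, 0.0628, 0.0064]
orientation: [[0.989, -0.147, -0.001], [-0.147, -0.989, 0.0], [-0.001, -0.0, -1.0]]
force: [-2.9, 1.3, 3.0]
gripper_width: 0.0208
finger_force: 51.7
t: 14.52
tool_pos: [0.5974, 0.0626, 0.0363]
orientation: [[0.989, -0.147, -0.0], [-0.147, -0.989, -0.0], [-0.0, 0.0, -1.0]]
force: [-0.6, -0.1, -9.2]
gripper_width: 0.0208
finger_force: 50.2
t: 15.35
tool_pos: [0.5975, 0.0626, 0.0363]
orientation: [[0.989, -0.147, 0.0], [-0.147, -0.989, -0.0], [0.0, -0.0, -1.0]]
force: [-0.2, -0.1, -9.1]
gripper_width: 0.0205
finger_force: 50.2
W 9.050125426636372 off -0.004255086115205276 M -0.03850906304374665 pos [0.5975 0.0626 0.0363]
```

View pics/e.png

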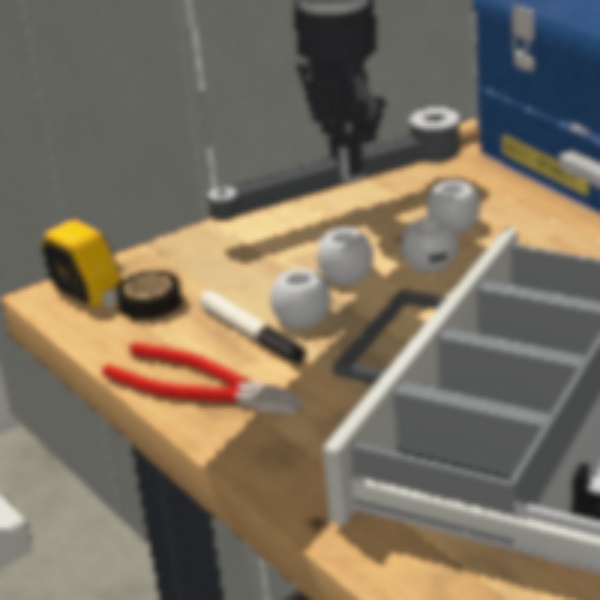

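Both ends rose equally (eye at crop px 222,190, boss at 435,118), so it balances near +11 mm. I lift to about 0.10 m and check level.

```bash
python3 -m handwheel '[{"delta_rot":[0,0,0],"xyz":[0,0,-1],"claw":0},{"delta_rot":[0,0,0],"xyz":[0,0,-2],"claw":0},{"delta_rot":[0,0,0],"xyz":[0,0,-3],"claw":0},{"delta_rot":[0,0,0],"xyz":[0,0,-4.5],"claw":0},{"delta_rot":[0,0,0],"xyz":[0,0,-6],"claw":0},{"delta_rot":[0,0,0],"xyz":[0,0,-7.5],"claw":0},{"delta_rot":[0,0,0],"xyz":[0,0,-8.5],"claw":0},{"delta_rot":[0,0,0],"xyz":[0,0,-9],"claw":0},{"delta_rot":[0,0,0],"xyz":[0,0,-9],"claw":0},{"delta_rot":[0,0,0],"xyz":[0,0,-9],"claw":0}]' 60
python3 -m handwheel '[{"delta_rot":[0,0,0],"xyz":[0,0,0],"claw":0},{"delta_rot":[0,0,0],"xyz":[0,0,0],"claw":0},{"delta_rot":[0,0,0],"xyz":[0,0,0],"claw":0},{"delta_rot":[0,0,0],"xyz":[0,0,0],"claw":0},{"delta_rot":[0,0,0],"xyz":[0,0,0],"claw":0},{"delta_rot":[0,0,0],"xyz":[0,0,0],"claw":0},{"delta_rot":[0,0,0],"xyz":[0,0,0],"claw":0},{"delta_rot":[0,0,0],"xyz":[0,0,0],"claw":0},{"delta_rot":[0,0,0],"xyz":[0,0,0],"claw":0},{"delta_rot":[0,0,0],"xyz":[0,0,0],"claw":0}]'
cat >> h.py <<'E'
def heldtilt(d,G):
    # bar points' height versus distance along lever; scene or top
    u=np.array(read_state()['orientation'])[:2,0];n=np.array([-u[1],u[0]])
    W=cloud(d);q=W[...,:2]-G[:2];s=q@u;w=q@n;z=W[...,2]
    tz=G[2]+0.02
    for lo,hi in((-.14,-.11),(-.09,-.06),(-.06,-.04),(.05,.07),(.08,.12)):
        m=(s>lo)&(s<hi)&(abs(w)<.02)&(abs(z-tz)<.04);k=z[m]
        if m.sum()>5:
            p=np.percentile(k,80);t=m&(abs(z-p)<.004);print(lo,m.sum(),'ztop',p.round(4),'w',np.median(w[t]).round(4))
E
python3 - <<'E'
from h import *
off();G=np.array(read_state()['tool_pos'])
for n in('scene','top'):
    d=grab(n);print(n);heldtilt(d,G)
seat=CAB-0.212*DX+.162*DX-.004*DY
print('seat mid',seat)
go([*(seat+.015*DY)[:2],0.15],-64.7)
E
```

```text
t: 16.23
tool_pos: [0.5974, 0.0626, 0.1264]
orientation: [[0.989, -0.147, 0.0], [-0.147, -0.989, -0.0], [0.0, -0.0, -1.0]]
force: [-0.4, 0.2, -9.8]
gripper_width: 0.0209
finger_force: 63.2
t: 17.07
tool_pos: [0.5975, 0.0627, 0.1264]
orientation: [[0.989, -0.147, 0.0], [-0.147, -0.989, -0.0], [0.0, 0.0, -1.0]]
force: [-0.3, 0.2, -9.4]
gripper_width: 0.0206
finger_force: 63.2
W 9.395484245029575 off -0.001837322097027154 M -0.017262530815663327 pos [0.5975 0.0627 0.1264]
scene
-0.14 122 ztop 0.1448 w -0.007
-0.09 110 ztop 0.1446 w -0.008
-0.06 71 ztop 0.1446 w -0.0072
0.05 64 ztop 0.1446 w -0.008
0.08 113 ztop 0.1611 w 0.0034
top
-0.14 119 ztop 0.145 w 0.0022
-0.09 90 ztop 0.1453 w -0.0009
-0.06 64 ztop 0.1452 w 0.0009
0.05 62 ztop 0.1449 w 0.0005
0.08 192 ztop 0.1613 w -0.0055
seat mid [ 0.51271578 -0.3951053   0.        ]
xyz cm [-0.41 45.69 -2.37] rot [ -0.    -0.   -33.76]
```

The lever is level (top at 0.145 m along its whole length), with the grip about 2 mm from balance. Next I look at the saddles.

```bash
python3 - <<'E'
from h import *
d=grab('top');np.savez('top2.npz',**d);W=cloud(d)
cv2.imwrite('pics/f.png',cv2.resize(d['img'][160:300,260:400,::-1],(600,600),interpolation=cv2.INTER_CUBIC))
# drawer-frame rectified (DX,DY) coordinates of high edges
q=W-CAB;X=q@DX+.212;Y=q@DY;z=W[...,2]
def sel(xl,xh,yl,yh,zl,zh):
    m=(X>xl)&(X<xh)&(Y>yl)&(Y<yh)&(z>zl)&(z<zh);return m
m=sel(-.03,.02,-.12,.12,.062,.078);print('panel top X',np.percentile(X[m],[2,50,98]),np.median(z[m]))
for yy in(-.13,-.06,0,.06,.13):
    m=sel(.10,.135,yy-.015,yy+.015,.058,.07);print('wall',yy,m.sum(),np.percentile(X[m],[5,50,95]) if m.sum()else'')
m=sel(.02,.09,-.16,.16,.056,.07);h=np.histogram(Y[m],bins=np.arange(-.165,.166,.006));print([(round(b*1000),c) for b,c in zip(h[1],h[0]) if c>8])
for yy in(-.095,.115):
    m=sel(.12,.205,yy-.04,yy+.04,.038,.06);print('saddle',yy,m.sum(),np.percentile(X[m],[3,50,97]),np.percentile(Y[m],[3,50,97]))
m=sel(.19,.23,-.12,.12,.08,.1);print('cabface X',np.percentile(X[m],[1,5,50]))
E
```

```text
panel top X [-0.00998035 -0.00325021  0.01701127] 0.06874422730699493
wall -0.13 17 [0.1137197  0.11584036 0.11823849]
wall -0.06 21 [0.10259392 0.11471213 0.11744789]
wall 0 36 [0.10208753 0.1110981  0.11727224]
wall 0.06 30 [0.10196094 0.11359678 0.11788356]
wall 0.13 17 [0.10832232 0.1144151  0.11668082]
[(-153, np.int64(23)), (-147, np.int64(16)), (-87, np.int64(22)), (-81, np.int64(52)), (-75, np.int64(45)), (-9, np.int64(44)), (-3, np.int64(51)), (3, np.int64(23)), (63, np.int64(14)), (69, np.int64(48)), (75, np.int64(48)), (81, np.int64(9)), (141, np.int64(30)), (147, np.int64(10))]
saddle -0.095 40 [0.14246256 0.16374857 0.18525663] [-0.10801892 -0.10036416 -0.09179752]
saddle 0.115 158 [0.12460063 0.1618886  0.19957573] [0.09620783 0.14406733 0.15447112]
cabface X [0.2128924  0.21345008 0.22040945]
```

View pics/f.png

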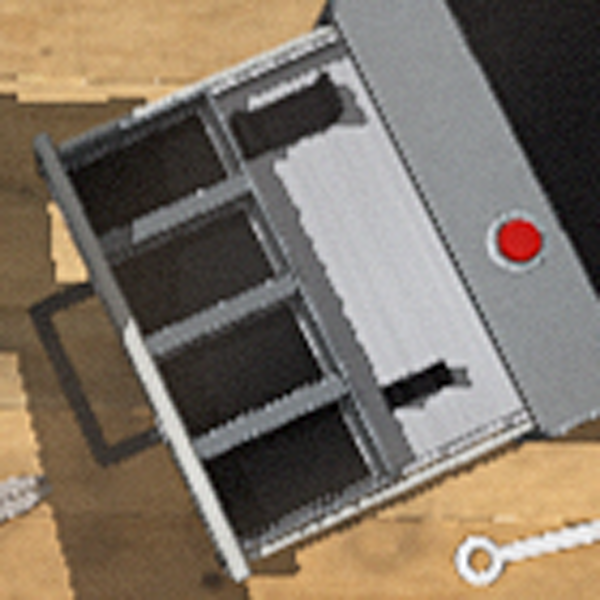

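```bash
python3 -m handwheel '[{"delta_rot":[0,0,-1],"xyz":[0,1,-1],"claw":0},{"delta_rot":[0,0,-3],"xyz":[0,3,-2],"claw":0},{"delta_rot":[0,0,-6],"xyz":[0,5.5,-2.4],"claw":0},{"delta_rot":[0,0,-9],"xyz":[0,8,-2.4],"claw":0},{"delta_rot":[0,0,-12],"xyz":[0,11,-2.4],"claw":0},{"delta_rot":[0,0,-15],"xyz":[0,14,-2.4],"claw":0},{"delta_rot":[0,0,-18],"xyz":[0,17,-2.4],"claw":0},{"delta_rot":[0,0,-21],"xyz":[0,20,-2.4],"claw":0},{"delta_rot":[0,0,-24],"xyz":[0,23,-2.4],"claw":0},{"delta_rot":[0,0,-27],"xyz":[0,26,-2.4],"claw":0}]' 70
python3 -c "
from h import *
off();go([.5253,-.3897,.15],-64.7)"
```

```text
t: 18.05
tool_pos: [0.5589, -0.1959, 0.1504]
orientation: [[0.947, 0.32, 0.0], [0.32, -0.947, -0.0], [0.0, 0.0, -1.0]]
force: [1.5, 0.0, -9.2]
gripper_width: 0.0204
finger_force: 71.2
W 9.189879373001576 off -0.014990348574112196 M -0.13775949515533725 pos [ 0.5589 -0.1959  0.1504]
xyz cm [-9.39 17.28  0.04] rot [ 0.01 -0.02 -6.61]
```

```bash
python3 -m handwheel '[{"delta_rot":[0,0,-1],"xyz":[-1,2,0],"claw":0},{"delta_rot":[0,0,-2.5],"xyz":[-2.4,4.4,0],"claw":0},{"delta_rot":[0,0,-4],"xyz":[-3.8,7,0],"claw":0},{"delta_rot":[0,0,-5],"xyz":[-5.2,9.6,0],"claw":0},{"delta_rot":[0,0,-6.6],"xyz":[-6.6,12.2,0],"claw":0},{"delta_rot":[0,0,-6.6],"xyz":[-8,14.6,0],"claw":0},{"delta_rot":[0,0,-6.6],"xyz":[-8.9,16.4,0],"claw":0},{"delta_rot":[0,0,-6.6],"xyz":[-9.4,17.3,0],"claw":0},{"delta_rot":[0,0,-6.6],"xyz":[-9.4,17.3,0],"claw":0},{"delta_rot":[0,0,-6.6],"xyz":[-9.4,17.3,0],"claw":0}]' 70
python3 - <<'E'
from h import *
go([.5253,-.3897,.09],-64.7);off();G=np.array(read_state()['tool_pos'])
d=grab('scene');heldtilt(d,G);cv2.imwrite('pics/g.png',cv2.resize(d['img'][150:330,280:460,::-1],(600,600)))
d=grab('top');heldtilt(d,G)
W=cloud(d);m=(W[...,2]>.178)&(W[...,2]<.192)&(np.linalg.norm(W[...,:2]-(G[:2]+.1*DY[:2]),axis=-1)<.05)
print(m.sum(),cv2.minEnclosingCircle((W[m][:,:2]*1000).astype(np.float32)))
b=np.array(cv2.minEnclosingCircle((W[m][:,:2]*1000).astype(np.float32))[0])/1000-G[:2];print('boss rel TCP along/across',b@DY[:2],b@DX[:2])
E
```

```text
t: 18.88
tool_pos: [0.525, -0.3883, 0.15]
orientation: [[0.906, 0.424, -0.0], [0.424, -0.906, 0.001], [0.0, -0.001, -1.0]]
force: [-0.1, 0.1, -8.8]
gripper_width: 0.0197
finger_force: 71.2
xyz cm [-0.04  0.15  6.  ] rot [-0.08 -0.03 -0.21]
W 8.763699577577157 off -0.008288479322291967 M -0.0726377427355271 pos [ 0.525  -0.3883  0.15  ]
-0.14 178 ztop 0.1691 w -0.0024
-0.09 135 ztop 0.1693 w -0.0022
-0.06 82 ztop 0.169 w -0.0028
0.05 6 ztop 0.1693 w 0.0068
0.08 90 ztop 0.1852 w -0.0138
-0.14 118 ztop 0.168 w 0.0043
-0.06 33 ztop 0.1683 w 0.0002
0.05 17 ztop 0.1683 w 0.0014
0.08 164 ztop 0.1847 w 0.0012
198 ((617.4862060546875, -340.3682861328125), 25.151546478271484)
boss rel TCP along/across 0.1040720714024824 -0.003790215361925479
```

View pics/g.png

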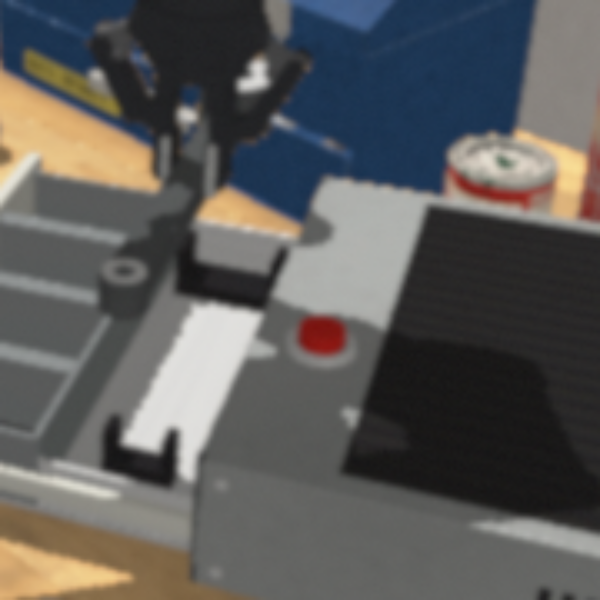

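The lever hangs over the saddles with its boss (crop px 122,290) toward the wide one (230,275). I lower it to just above the cheeks and compare in camera terms.

```bash
python3 -m handwheel '[{"delta_rot":[0,0,-0.2],"xyz":[-0.1,0.1,1],"claw":0},{"delta_rot":[0,0,-0.2],"xyz":[-0.2,0.2,2],"claw":0},{"delta_rot":[0,0,-0.2],"xyz":[-0.3,0.3,3],"claw":0},{"delta_rot":[0,0,-0.2],"xyz":[-0.4,0.35,4],"claw":0},{"delta_rot":[0,0,-0.2],"xyz":[-0.4,0.35,5],"claw":0},{"delta_rot":[0,0,-0.2],"xyz":[-0.4,0.35,6],"claw":0},{"delta_rot":[0,0,-0.2],"xyz":[-0.4,0.35,7],"claw":0},{"delta_rot":[0,0,-0.2],"xyz":[-0.4,0.35,8],"claw":0},{"delta_rot":[0,0,-0.2],"xyz":[-0.4,0.35,8.4],"claw":0},{"delta_rot":[0,0,-0.2],"xyz":[-0.4,0.35,8.4],"claw":0}]' 70
python3 - <<'E'
from h import *
off();G=np.array(read_state()['tool_pos']);print('TCP X,Y',(G-CAB)@DX+.212,(G-CAB)@DY)
def fr(p):return np.round([(p-CAB[:2])@DX[:2]+.212,(p-CAB[:2])@DY[:2]],4)
for n in('top','scene'):
    d=grab(n);W=cloud(d);q=W-CAB;X=q@DX+.212;Y=q@DY;z=W[...,2]
    m=(abs(z-.100)<.006)&(abs(X-.16)<.045)&(abs(Y-.11)<.045)
    c,r=cv2.minEnclosingCircle((W[m][:,:2]*1000).astype(np.float32));print(n,'boss',m.sum(),fr(np.array(c)/1000),r,np.median(z[m]))
    for lo,hi in((-.10,-.07),(-.07,-.04),(.05,.075)):
        m=(abs(z-.084)<.006)&(abs(X-.16)<.03)&(Y>lo)&(Y<hi)
        print('bar',lo,m.sum(),np.percentile(X[m],[4,50,96]).round(4) if m.sum()>5 else '',np.median(z[m]))
    for nm,yy in(('s',-.099),('b',.111)):
        m=(abs(X-.162)<.045)&(abs(Y-yy)<.03)&(z>.04)&(z<.057)&(d['img'].max(-1)<70)
        print(nm,m.sum(),np.percentile(X[m],[2,10,50,90,98]).round(4) if m.sum()>5 else '')
    save(d,f'pics/h_{n}.png')
im=cv2.imread('pics/h_top.png');cv2.imwrite('pics/h.png',cv2.resize(im[160:280,280:400],(600,600),interpolation=cv2.INTER_CUBIC))
E
```

```text
t: 19.82
tool_pos: [0.5221, -0.3924, 0.0642]
orientation: [[0.904, 0.428, -0.003], [0.428, -0.904, 0.002], [-0.001, -0.003, -1.0]]
force: [0.9, -0.2, -9.5]
gripper_width: 0.0203
finger_force: 71.0
W 9.463078215176164 off 0.0014631905575226592 M 0.013846286689544143 pos [ 0.5221 -0.3924  0.0642]
TCP X,Y 0.1635802647215367 0.005615270537666495
top boss 162 [0.1595 0.1092] 24.760944366455078 0.09736559135900232
bar -0.1 36 [0.1506 0.1605 0.1709] 0.0813216462982032
bar -0.07 5  0.08066856775154735
bar 0.05 17 [0.1521 0.1616 0.1692] 0.0805160034790547
s 27 [0.1425 0.1438 0.1496 0.1845 0.1859]
b 34 [0.1263 0.1267 0.1296 0.1337 0.1344]
scene boss 33 [0.1788 0.0972] 14.034473419189453 0.09947677404896503
bar -0.1 106 [0.1557 0.1662 0.1762] 0.08408734409264418
bar -0.07 98 [0.1562 0.1663 0.1762] 0.08412172748535512
bar 0.05 9 [0.1551 0.1576 0.1719] 0.08385342062744164
s 24 [0.1656 0.1854 0.1876 0.19   0.1902]
b 50 [0.1331 0.1347 0.1389 0.2021 0.2036]
```

View pics/h.png

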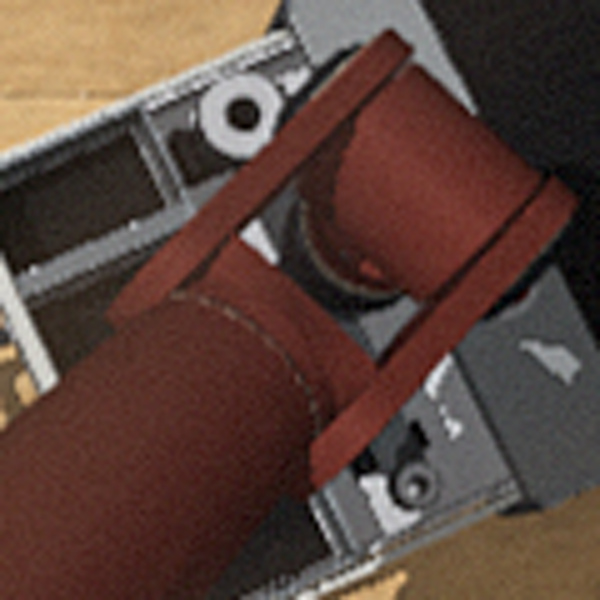

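Both cameras say the lever needs about 2.5 mm more toward the cabinet. I shift it and lower in stages while watching the force.

```bash
python3 -m handwheel '[{"delta_rot":[0,0,0],"xyz":[0,0.1,0],"claw":0},{"delta_rot":[0,0,0],"xyz":[0,0.2,0],"claw":0},{"delta_rot":[0,0,0],"xyz":[0,0.25,0.2],"claw":0},{"delta_rot":[0,0,0],"xyz":[0,0.25,0.5],"claw":0},{"delta_rot":[0,0,0],"xyz":[0,0.25,0.8],"claw":0},{"delta_rot":[0,0,0],"xyz":[0,0.25,1.1],"claw":0},{"delta_rot":[0,0,0],"xyz":[0,0.25,1.4],"claw":0},{"delta_rot":[0,0,0],"xyz":[0,0.25,1.6],"claw":0},{"delta_rot":[0,0,0],"xyz":[0,0.25,1.6],"claw":0},{"delta_rot":[0,0,0],"xyz":[0,0.25,1.6],"claw":0}]' 70
python3 -c "
from h import *
off();st()"
```

```text
t: 20.75
tool_pos: [0.5239, -0.3954, 0.05]
orientation: [[0.904, 0.428, -0.0], [0.428, -0.904, 0.0], [-0.0, -0.001, -1.0]]
force: [0.3, 0.1, -9.2]
gripper_width: 0.0205
finger_force: 71.1
W 9.183383681750788 off -0.00405812359641086 M -0.037267306013807316 pos [ 0.5239 -0.3954  0.05  ]
t 20.75
joint_pos [-4.35341e+01  1.67040e+01  9.52687e+01 -1.00000e-04  6.80612e+01
  2.11254e+01]
tool_pos [ 0.5239 -0.3954  0.05  ]
force [ 0.3133  0.0612 -9.1834]
moment [ 0.0231 -0.0367  0.0103]
gripper_width 0.0205
finger_force 71.1369
[[ 9.038e-01  4.280e-01 -4.000e-04]
 [ 4.280e-01 -9.038e-01  4.000e-04]
 [-2.000e-04 -6.000e-04 -1.000e+00]]
```

```bash
python3 -m handwheel '[{"delta_rot":[0,0,0],"xyz":[0,0,0.3],"claw":0},{"delta_rot":[0,0,0],"xyz":[0,0,0.6],"claw":0},{"delta_rot":[0,0,0],"xyz":[0,0,0.9],"claw":0},{"delta_rot":[0,0,0],"xyz":[0,0,1.2],"claw":0},{"delta_rot":[0,0,0],"xyz":[0,0,1.4],"claw":0},{"delta_rot":[0,0,0],"xyz":[0,0,1.6],"claw":0},{"delta_rot":[0,0,0],"xyz":[0,0,1.7],"claw":0},{"delta_rot":[0,0,0],"xyz":[0,0,1.8],"claw":0},{"delta_rot":[0,0,0],"xyz":[0,0,1.8],"claw":0},{"delta_rot":[0,0,0],"xyz":[0,0,1.8],"claw":0}]' 70
python3 -c "
from h import *
off();print(np.round(read_state()['force'],2))"
```

```text
t: 21.58
tool_pos: [0.5243, -0.3958, 0.0326]
orientation: [[0.904, 0.428, 0.0], [0.428, -0.904, -0.0], [0.0, 0.001, -1.0]]
force: [0.1, -0.1, -8.3]
gripper_width: 0.0203
finger_force: 71.3
W 8.345235811066622 off -0.003832966095629952 M -0.03198700592385529 pos [ 0.5243 -0.3958  0.0326]
[ 0.07 -0.08 -8.35]
```

Just above the seat; lower the last 2 mm, open, lift out.

```bash
python3 -m handwheel '[{"delta_rot":[0,0,0],"xyz":[0,0,0.1],"claw":0},{"delta_rot":[0,0,0],"xyz":[0,0,0.2],"claw":0},{"delta_rot":[0,0,0],"xyz":[0,0,0.25],"claw":0},{"delta_rot":[0,0,0],"xyz":[0,0,0.25],"claw":0},{"delta_rot":[0,0,0],"xyz":[0,0,0.25],"claw":2.6},{"delta_rot":[0,0,0],"xyz":[0,0,0.25],"claw":3},{"delta_rot":[0,0,0],"xyz":[0,0,0.25],"claw":3.6},{"delta_rot":[0,0,0],"xyz":[0,0,0.25],"claw":4},{"delta_rot":[0,0,0],"xyz":[0,0,0.25],"claw":4},{"delta_rot":[0,0,0],"xyz":[0,0,0.25],"claw":4}]' 70
python3 -m handwheel '[{"delta_rot":[0,0,0],"xyz":[0,0,-0.5],"claw":4},{"delta_rot":[0,0,0],"xyz":[0,0,-1.5],"claw":4},{"delta_rot":[0,0,0],"xyz":[0,0,-3],"claw":4},{"delta_rot":[0,0,0],"xyz":[0,0,-5],"claw":4},{"delta_rot":[0,0,0],"xyz":[0,0,-7],"claw":4},{"delta_rot":[0,0,0],"xyz":[0,0,-10],"claw":7},{"delta_rot":[0,0,0],"xyz":[0,0,-12],"claw":7},{"delta_rot":[0,0,0],"xyz":[0,-4,-12],"claw":7},{"delta_rot":[0,0,0],"xyz":[0,-8,-12],"claw":7},{"delta_rot":[0,0,0],"xyz":[0,-12,-12],"claw":7}]' 30
python3 - <<'E'
from h import *
d=grab('top');d0=dict(np.load('top1.npz'));W=cloud(d)
d2=grab('scene');cv2.imwrite('pics/i.png',cv2.resize(d2['img'][150:330,250:430,::-1],(600,600)))
q=W-CAB;X=q@DX+.212;Y=q@DY;z=W[...,2]
print('boss z',np.median(z[(abs(X-.163)<.015)&(abs(Y-.111)<.015)]))
for b in((644,-35),(580,-77),(512,-41),(440,-73)):
    m=(np.hypot(W[...,0]-b[0]/1e3,W[...,1]-b[1]/1e3)<.04)&(z>.01)&(z<.06)
    if m.sum()>20: v,u=np.nonzero(m);print(b,m.sum(),ray(d,u.mean(),v.mean(),.025).round(4),np.array(cv2.minEnclosingCircle((W[m][:,:2]*1000).astype(np.float32))[0]).round(1))
go([.58,-.077,.12]);st()
E
```

```text
t: 22.42
tool_pos: [0.522, -0.3903, 0.0299]
orientation: [[0.904, 0.428, -0.007], [0.428, -0.904, 0.011], [-0.002, -0.013, -1.0]]
force: [-14.2, 22.9, 13.1]
gripper_width: 0.0399
finger_force: 0.0
t: 23.25
tool_pos: [0.4737, -0.2879, 0.1533]
orientation: [[0.904, 0.427, 0.005], [0.427, -0.904, -0.004], [0.003, 0.006, -1.0]]
force: [-0.2, 0.6, -0.2]
gripper_width: 0.0696
finger_force: 0.0
boss z 0.06391170919142213
(644, -35) 202 [ 0.6455 -0.0349  0.025 ] [647.3 -34.2]
(580, -77) 204 [ 0.5805 -0.0761  0.025 ] [580.1 -75.5]
(512, -41) 208 [ 0.5125 -0.04    0.025 ] [512.9 -39.1]
(440, -73) 213 [ 0.4389 -0.0723  0.025 ] [432.8 -73.2]
xyz cm [ 18.73 -13.91   3.02] 
t 23.35
joint_pos [-3.881100e+01 -3.592800e+00  1.069589e+02  4.130000e-02  7.668370e+01
  2.570750e+01]
tool_pos [ 0.4708 -0.2832  0.15  ]
force [ 0.5415  0.2241 -0.5017]
moment [-0.0634  0.0415  0.0244]
gripper_width 0.0697
finger_force 0.0
[[ 9.028e-01  4.301e-01 -2.000e-04]
 [ 4.301e-01 -9.028e-01  1.100e-03]
 [ 3.000e-04 -1.100e-03 -1.000e+00]]
```

View pics/i.png

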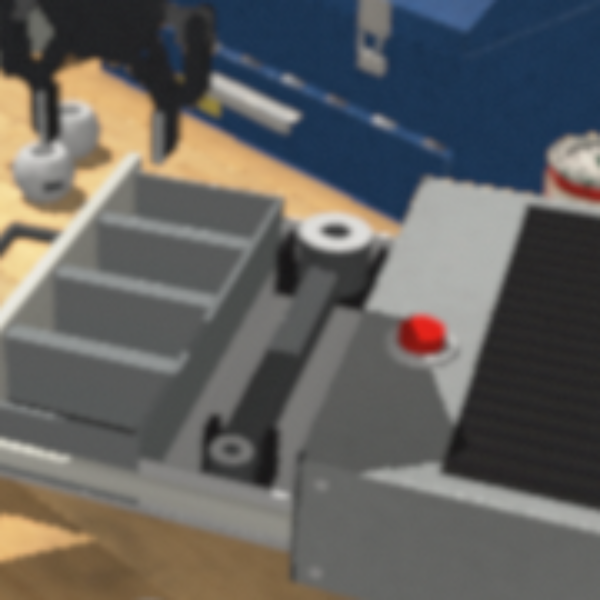

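The lever lies seated in both saddles (boss at crop px 335,235, eye at 232,450). Now ball 2.

```bash
python3 -m handwheel '[{"delta_rot":[0,0,0],"xyz":[3,-2.2,0],"claw":7.2},{"delta_rot":[0,0,0],"xyz":[6,-4.4,0],"claw":7.2},{"delta_rot":[0,0,0],"xyz":[9,-6.6,0],"claw":7.2},{"delta_rot":[0,0,0],"xyz":[12,-8.8,0],"claw":7.2},{"delta_rot":[0,0,0],"xyz":[15,-11,0],"claw":7.2},{"delta_rot":[0,0,0],"xyz":[17.5,-12.9,1],"claw":7.2},{"delta_rot":[0,0,0],"xyz":[18.7,-13.9,3],"claw":7.2},{"delta_rot":[0,0,0],"xyz":[18.7,-13.9,5],"claw":7.2},{"delta_rot":[0,0,0],"xyz":[18.7,-13.9,6],"claw":7.2},{"delta_rot":[0,0,0],"xyz":[18.7,-13.9,6],"claw":7.2}]' 40
python3 -c "
from h import *
print('target');go([.5805,-.0765,.006],-64.7)
for Y in(.1125,.0365,-.0395,-.1155): print(Y,(CAB-.1535*DX+Y*DY).round(4))"
```

```text
t: 24.18
tool_pos: [0.5817, -0.0815, 0.0884]
orientation: [[0.904, 0.428, -0.002], [0.428, -0.904, 0.0], [-0.002, -0.001, -1.0]]
force: [-0.1, 0.2, -0.2]
gripper_width: 0.072
finger_force: 0.0
target
xyz cm [ 0.12 -0.49  8.24] rot [-0.07  0.1   0.04]
0.1125 [ 0.5738 -0.2517  0.    ]
0.0365 [ 0.5051 -0.2842  0.    ]
-0.0395 [ 0.4364 -0.3167  0.    ]
-0.1155 [ 0.3677 -0.3492  0.    ]
```

```bash
python3 -m handwheel '[{"delta_rot":[0,0,0],"xyz":[0.1,-0.3,1.5],"claw":7.2},{"delta_rot":[0,0,0],"xyz":[0.1,-0.3,3],"claw":7.2},{"delta_rot":[0,0,0],"xyz":[0.1,-0.3,4.5],"claw":7.2},{"delta_rot":[0,0,0],"xyz":[0.1,-0.3,6],"claw":7.2},{"delta_rot":[0,0,0],"xyz":[0.1,-0.3,7.2],"claw":7.2},{"delta_rot":[0,0,0],"xyz":[0.1,-0.3,8.2],"claw":7.2},{"delta_rot":[0,0,0],"xyz":[0.1,-0.3,8.2],"claw":7.2},{"delta_rot":[0,0,0],"xyz":[0.1,-0.3,8.2],"claw":5},{"delta_rot":[0,0,0],"xyz":[0.1,-0.3,8.2],"claw":4},{"delta_rot":[0,0,0],"xyz":[0.1,-0.3,8.2],"claw":4}]' 40
python3 -m handwheel '[{"delta_rot":[0,0,0],"xyz":[0,0,0],"claw":4},{"delta_rot":[0,0,0],"xyz":[0,0,0],"claw":4},{"delta_rot":[0,0,0],"xyz":[0,0,-1],"claw":4},{"delta_rot":[0,0,0],"xyz":[0,0,-3],"claw":4},{"delta_rot":[0,0,0],"xyz":[0,0,-5],"claw":4},{"delta_rot":[0,0,0],"xyz":[0,0,-7],"claw":4},{"delta_rot":[0,0,0],"xyz":[0,0,-9],"claw":4},{"delta_rot":[0,0,0],"xyz":[0,0,-11],"claw":4},{"delta_rot":[0,0,0],"xyz":[0,0,-12],"claw":4},{"delta_rot":[0,0,0],"xyz":[0,0,-12],"claw":4}]' 40
python3 -c "
from h import *
go([.5051,-.2842,.128],-64.7);print(read_state()['force'])"
```

```text
t: 25.02
tool_pos: [0.5829, -0.0786, 0.0094]
orientation: [[0.904, 0.428, 0.002], [0.428, -0.904, -0.001], [0.002, 0.001, -1.0]]
force: [-0.5, -0.0, 2.7]
gripper_width: 0.0494
finger_force: 42.2
t: 25.85
tool_pos: [0.5833, -0.0786, 0.1307]
orientation: [[0.904, 0.428, 0.005], [0.428, -0.904, -0.001], [0.004, 0.003, -1.0]]
force: [-0.1, -0.3, -3.0]
gripper_width: 0.0495
finger_force: 42.8
xyz cm [-15.87  15.23   0.26] rot [ 0.18 -0.22  0.05]
[-0.1235984  -0.31866497 -2.96674319]
```

```bash
python3 -m handwheel '[{"delta_rot":[0,0,0],"xyz":[-1,1,0],"claw":4},{"delta_rot":[0,0,0],"xyz":[-3,3,0],"claw":4},{"delta_rot":[0,0,0],"xyz":[-5.5,5.3,0],"claw":4},{"delta_rot":[0,0,0],"xyz":[-8,7.7,0],"claw":4},{"delta_rot":[0,0,0],"xyz":[-10.5,10.1,0],"claw":4},{"delta_rot":[0,0,0],"xyz":[-13,12.5,0],"claw":4},{"delta_rot":[0,0,0],"xyz":[-15,14.3,0],"claw":4},{"delta_rot":[0,0,0],"xyz":[-15.9,15.2,0],"claw":4},{"delta_rot":[0,0,0],"xyz":[-15.9,15.2,0],"claw":4},{"delta_rot":[0,0,0],"xyz":[-15.9,15.2,0],"claw":4}]' 40
python3 - <<'E'
from h import *
go([.5051,-.2842,.0234],-64.7)
d=grab('top');cv2.imwrite('pics/j.png',cv2.resize(d['img'][170:290,270:390,::-1],(600,600),interpolation=cv2.INTER_CUBIC))
d=grab('scene');cv2.imwrite('pics/j2.png',cv2.resize(d['img'][150:330,250:430,::-1],(600,600)))
W=cloud(d)
E
```

```text
t: 26.68
tool_pos: [0.5021, -0.2835, 0.1261]
orientation: [[0.904, 0.427, -0.002], [0.427, -0.904, 0.002], [-0.001, -0.003, -1.0]]
force: [-0.3, -0.3, -3.9]
gripper_width: 0.049
finger_force: 42.8
xyz cm [ 0.25  0.22 10.27] rot [-0.17  0.05 -0.05]
```

View pics/j2.png

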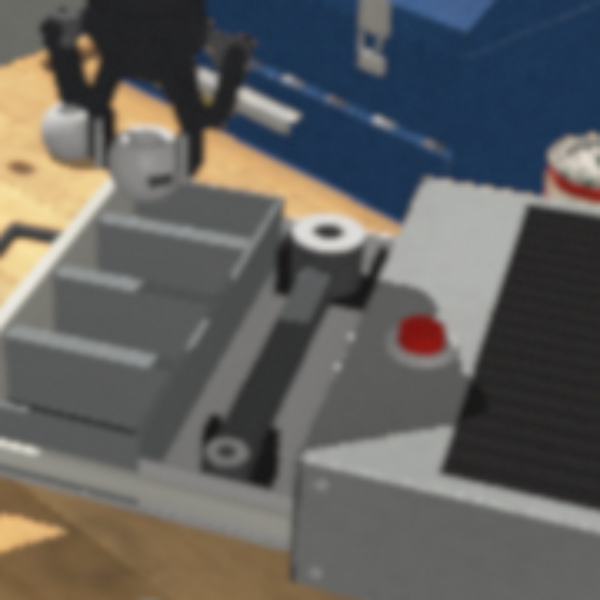

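```bash
python3 -m handwheel '[{"delta_rot":[0,0,0],"xyz":[0.2,0.2,0.5],"claw":4},{"delta_rot":[0,0,0],"xyz":[0.2,0.2,1.5],"claw":4},{"delta_rot":[0,0,0],"xyz":[0.2,0.2,2.5],"claw":4},{"delta_rot":[0,0,0],"xyz":[0.2,0.2,3.5],"claw":4},{"delta_rot":[0,0,0],"xyz":[0.2,0.2,4.5],"claw":4},{"delta_rot":[0,0,0],"xyz":[0.2,0.2,5.5],"claw":4},{"delta_rot":[0,0,0],"xyz":[0.2,0.2,6.5],"claw":4},{"delta_rot":[0,0,0],"xyz":[0.2,0.2,7.5],"claw":4},{"delta_rot":[0,0,0],"xyz":[0.2,0.2,8.4],"claw":4},{"delta_rot":[0,0,0],"xyz":[0.2,0.2,9],"claw":4}]' 40
python3 -m handwheel '[{"delta_rot":[0,0,0],"xyz":[0,0,0.2],"claw":4},{"delta_rot":[0,0,0],"xyz":[0,0,0.4],"claw":4},{"delta_rot":[0,0,0],"xyz":[0,0,0.6],"claw":4},{"delta_rot":[0,0,0],"xyz":[0,0,0.8],"claw":4},{"delta_rot":[0,0,0],"xyz":[0,0,0.9],"claw":4},{"delta_rot":[0,0,0],"xyz":[0,0,1],"claw":4},{"delta_rot":[0,0,0],"xyz":[0,0,1],"claw":4},{"delta_rot":[0,0,0],"xyz":[0,0,1],"claw":4},{"delta_rot":[0,0,0],"xyz":[0,0,1],"claw":4},{"delta_rot":[0,0,0],"xyz":[0,0,1],"claw":4}]' 40
```

```text
t: 27.62
tool_pos: [0.5053, -0.2844, 0.0362]
orientation: [[0.904, 0.428, -0.001], [0.428, -0.904, 0.001], [-0.001, -0.001, -1.0]]
force: [-1.3, 0.3, -4.0]
gripper_width: 0.049
finger_force: 42.7
t: 28.45
tool_pos: [0.506, -0.2848, 0.028]
orientation: [[0.904, 0.428, 0.0], [0.428, -0.904, -0.0], [0.0, 0.0, -1.0]]
force: [0.4, -0.4, -4.3]
gripper_width: 0.049
finger_force: 42.7
```

```bash
python3 -m handwheel '[{"delta_rot":[0,0,0],"xyz":[0,0,0.1],"claw":4},{"delta_rot":[0,0,0],"xyz":[0,0,0.2],"claw":4},{"delta_rot":[0,0,0],"xyz":[0,0,0.3],"claw":4},{"delta_rot":[0,0,0],"xyz":[0,0,0.35],"claw":4},{"delta_rot":[0,0,0],"xyz":[0,0,0.4],"claw":4},{"delta_rot":[0,0,0],"xyz":[0,0,0.4],"claw":4},{"delta_rot":[0,0,0],"xyz":[0,0,0.4],"claw":4},{"delta_rot":[0,0,0],"xyz":[0,0,0.4],"claw":4},{"delta_rot":[0,0,0],"xyz":[0,0,0.4],"claw":4},{"delta_rot":[0,0,0],"xyz":[0,0,0.4],"claw":4}]' 40
```

```text
t: 29.28
tool_pos: [0.5059, -0.2847, 0.0239]
orientation: [[0.904, 0.428, 0.0], [0.428, -0.904, -0.0], [0.0, 0.0, -1.0]]
force: [0.4, -0.3, -2.8]
gripper_width: 0.0493
finger_force: 42.7
```

```bash
python3 -m handwheel '[{"delta_rot":[0,0,0],"xyz":[0,0,0.1],"claw":4},{"delta_rot":[0,0,0],"xyz":[0,0,0.1],"claw":4},{"delta_rot":[0,0,0],"xyz":[0,0,0.1],"claw":5.2},{"delta_rot":[0,0,0],"xyz":[0,0,0.1],"claw":5.5},{"delta_rot":[0,0,0],"xyz":[0,0,0.1],"claw":5.9},{"delta_rot":[0,0,0],"xyz":[0,0,0.1],"claw":5.9},{"delta_rot":[0,0,0],"xyz":[0,0,-1],"claw":5.9},{"delta_rot":[0,0,0],"xyz":[0,0,-3],"claw":5.9},{"delta_rot":[0,0,0],"xyz":[0,0,-6],"claw":7.2},{"delta_rot":[0,0,0],"xyz":[0,0,-9],"claw":7.2}]' 40
python3 -m handwheel '[{"delta_rot":[0,0,0],"xyz":[2,-3,0],"claw":7.2},{"delta_rot":[0,0,0],"xyz":[5,-5,0],"claw":7.2},{"delta_rot":[0,0,0],"xyz":[8,-7,0],"claw":7.2},{"delta_rot":[0,0,0],"xyz":[11,-9,0],"claw":7.2},{"delta_rot":[0,0,0],"xyz":[14,-11,0],"claw":7.2},{"delta_rot":[0,0,0],"xyz":[17,-13,0],"claw":7.2},{"delta_rot":[0,0,0],"xyz":[20,-15,0],"claw":7.2},{"delta_rot":[0,0,0],"xyz":[22,-16,0],"claw":7.2},{"delta_rot":[0,0,0],"xyz":[22,-16,0],"claw":7.2},{"delta_rot":[0,0,0],"xyz":[22,-16,0],"claw":7.2}]' 40
cat >> h.py <<'E'
def look(name=None):
    for n in('top','scene'):
        d=grab(n);W=cloud(d);q=W-CAB;X=q@DX+.212;Y=q@DY;z=W[...,2]
        m=(X>.012)&(X<.1)&(z>.036)&(z<.058)
        for c in(-.114,-.038,.038,.114):
            k=m&(abs(Y-c)<.03);print(n,c,k.sum(),(X[k].mean().round(4),Y[k].mean().round(4),np.median(z[k]).round(4)) if k.sum()>20 else '')
        if n=='scene' and name: cv2.imwrite(name,cv2.resize(d['img'][120:330,190:430,::-1],(686,600)))
    return d
E
python3 - <<'E'
from h import *
look('pics/k.png');go([.646,-.035,.008],-64.7)
E
```

```text
t: 30.12
tool_pos: [0.5053, -0.2842, 0.1147]
orientation: [[0.904, 0.428, -0.001], [0.428, -0.904, 0.001], [-0.001, -0.002, -1.0]]
force: [-0.2, -1.6, 0.2]
gripper_width: 0.072
finger_force: 0.0
t: 30.95
tool_pos: [0.6368, -0.0451, 0.1146]
orientation: [[0.903, 0.43, 0.001], [0.43, -0.903, -0.001], [0.0, 0.001, -1.0]]
force: [-0.2, -0.8, 0.1]
gripper_width: 0.0719
finger_force: 0.0
top -0.114 0 
top -0.038 0 
top 0.038 203 (np.float64(0.054), np.float64(0.0377), np.float64(0.0489))
top 0.114 13 
scene -0.114 205 (np.float64(0.0567), np.float64(-0.085), np.float64(0.0468))
scene -0.038 167 (np.float64(0.0566), np.float64(-0.0092), np.float64(0.0471))
scene 0.038 247 (np.float64(0.0601), np.float64(0.0528), np.float64(0.051))
scene 0.114 124 (np.float64(0.0572), np.float64(0.1426), np.float64(0.0456))
xyz cm [ 1.41 -0.61 10.61] rot [0.02 0.02 0.02]
```

View pics/k.png

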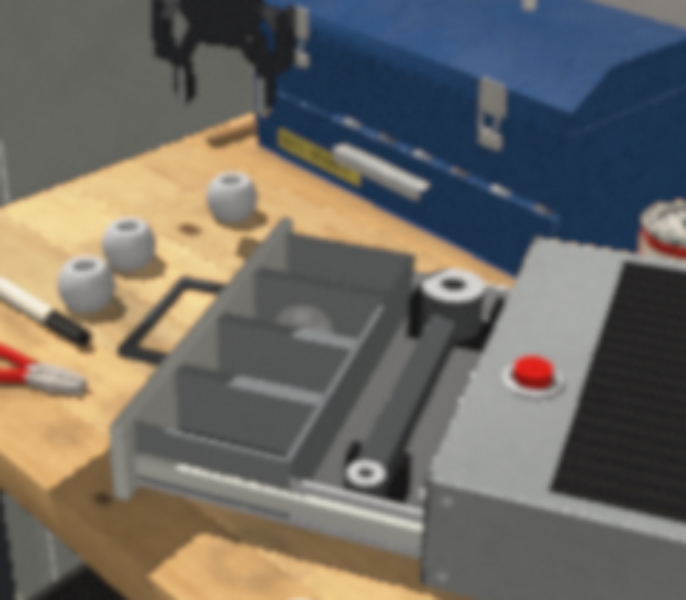

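Ball 2 sits in its compartment (crop px 303,320). Next is ball 1 (232,198).

```bash
python3 -m handwheel '[{"delta_rot":[0,0,0],"xyz":[1.4,-0.6,1],"claw":7.2},{"delta_rot":[0,0,0],"xyz":[1.4,-0.6,3],"claw":7.2},{"delta_rot":[0,0,0],"xyz":[1.4,-0.6,5],"claw":7.2},{"delta_rot":[0,0,0],"xyz":[1.4,-0.6,7],"claw":7.2},{"delta_rot":[0,0,0],"xyz":[1.4,-0.6,9],"claw":7.2},{"delta_rot":[0,0,0],"xyz":[1.4,-0.6,10.4],"claw":7.2},{"delta_rot":[0,0,0],"xyz":[1.4,-0.6,10.6],"claw":7.2},{"delta_rot":[0,0,0],"xyz":[1.4,-0.6,10.6],"claw":7.2},{"delta_rot":[0,0,0],"xyz":[1.4,-0.6,10.6],"claw":4},{"delta_rot":[0,0,0],"xyz":[1.4,-0.6,10.6],"claw":4}]' 40
python3 -m handwheel '[{"delta_rot":[0,0,0],"xyz":[0,0,0],"claw":4},{"delta_rot":[0,0,0],"xyz":[0,0,0],"claw":4},{"delta_rot":[0,0,0],"xyz":[0,0,0],"claw":4},{"delta_rot":[0,0,0],"xyz":[0,0,0],"claw":4},{"delta_rot":[0,0,0],"xyz":[0,0,0],"claw":4},{"delta_rot":[0,0,0],"xyz":[0,0,0],"claw":4},{"delta_rot":[0,0,0],"xyz":[0,0,0],"claw":4},{"delta_rot":[0,0,0],"xyz":[0,0,0],"claw":4},{"delta_rot":[0,0,0],"xyz":[0,0,0],"claw":4},{"delta_rot":[0,0,0],"xyz":[0,0,0],"claw":4}]' 40
python3 -m handwheel '[{"delta_rot":[0,0,0],"xyz":[0,0,-1],"claw":4},{"delta_rot":[0,0,0],"xyz":[0,0,-3],"claw":4},{"delta_rot":[0,0,0],"xyz":[0,0,-5],"claw":4},{"delta_rot":[0,0,0],"xyz":[0,0,-7],"claw":4},{"delta_rot":[0,0,0],"xyz":[0,0,-9],"claw":4},{"delta_rot":[0,0,0],"xyz":[0,0,-11],"claw":4},{"delta_rot":[0,0,0],"xyz":[0,0,-12],"claw":4},{"delta_rot":[0,0,0],"xyz":[0,0,-12],"claw":4},{"delta_rot":[0,0,0],"xyz":[0,0,-12],"claw":4},{"delta_rot":[0,0,0],"xyz":[0,0,-12],"claw":4}]' 40
python3 -c "
from h import *
go([.5738,-.2517,.128],-64.7)"
```

```text
t: 31.88
tool_pos: [0.648, -0.0354, 0.0102]
orientation: [[0.904, 0.428, 0.004], [0.428, -0.904, -0.002], [0.003, 0.003, -1.0]]
force: [-7.2, 0.4, 14.1]
gripper_width: 0.0492
finger_force: 41.1
t: 32.72
tool_pos: [0.6481, -0.0352, 0.0103]
orientation: [[0.904, 0.428, 0.004], [0.428, -0.904, -0.002], [0.003, 0.003, -1.0]]
force: [-1.2, -2.1, 6.4]
gripper_width: 0.0495
finger_force: 42.5
t: 33.55
tool_pos: [0.645, -0.0342, 0.1257]
orientation: [[0.904, 0.428, -0.003], [0.428, -0.904, 0.001], [-0.003, -0.002, -1.0]]
force: [-0.6, -0.7, -4.2]
gripper_width: 0.0494
finger_force: 42.7
xyz cm [-15.75  16.61  -0.22] rot [-0.12  0.15  0.05]
```

```bash
python3 -m handwheel '[{"delta_rot":[0,0,0],"xyz":[-1,1,0],"claw":4},{"delta_rot":[0,0,0],"xyz":[-3,3.2,0],"claw":4},{"delta_rot":[0,0,0],"xyz":[-5.5,5.8,0],"claw":4},{"delta_rot":[0,0,0],"xyz":[-8,8.4,0],"claw":4},{"delta_rot":[0,0,0],"xyz":[-10.5,11,0],"claw":4},{"delta_rot":[0,0,0],"xyz":[-13,13.6,0],"claw":4},{"delta_rot":[0,0,0],"xyz":[-15,15.8,0],"claw":4},{"delta_rot":[0,0,0],"xyz":[-15.7,16.6,0],"claw":4},{"delta_rot":[0,0,0],"xyz":[-15.7,16.6,0],"claw":4},{"delta_rot":[0,0,0],"xyz":[-15.7,16.6,0],"claw":4}]' 40
python3 -c "
from h import *
go([.5738,-.2517,.032],-64.7)"
```

```text
t: 34.38
tool_pos: [0.5745, -0.2518, 0.1264]
orientation: [[0.904, 0.427, -0.002], [0.427, -0.904, 0.002], [-0.001, -0.002, -1.0]]
force: [0.6, 0.4, -3.3]
gripper_width: 0.0496
finger_force: 42.7
xyz cm [-0.05 -0.02  9.44] rot [-0.14  0.05 -0.05]
```

```bash
python3 -m handwheel '[{"delta_rot":[0,0,0],"xyz":[0,0,0.5],"claw":4},{"delta_rot":[0,0,0],"xyz":[0,0,1.5],"claw":4},{"delta_rot":[0,0,0],"xyz":[0,0,2.5],"claw":4},{"delta_rot":[0,0,0],"xyz":[0,0,3.5],"claw":4},{"delta_rot":[0,0,0],"xyz":[0,0,4.5],"claw":4},{"delta_rot":[0,0,0],"xyz":[0,0,5.5],"claw":4},{"delta_rot":[0,0,0],"xyz":[0,0,6.5],"claw":4},{"delta_rot":[0,0,0],"xyz":[0,0,7.5],"claw":4},{"delta_rot":[0,0,0],"xyz":[0,0,8.5],"claw":4},{"delta_rot":[0,0,0],"xyz":[0,0,9.2],"claw":4}]' 40
python3 -m handwheel '[{"delta_rot":[0,0,0],"xyz":[0,0,0.2],"claw":4},{"delta_rot":[0,0,0],"xyz":[0,0,0.4],"claw":4},{"delta_rot":[0,0,0],"xyz":[0,0,0.5],"claw":4},{"delta_rot":[0,0,0],"xyz":[0,0,0.6],"claw":4},{"delta_rot":[0,0,0],"xyz":[0,0,0.7],"claw":4},{"delta_rot":[0,0,0],"xyz":[0,0,0.8],"claw":4},{"delta_rot":[0,0,0],"xyz":[0,0,0.9],"claw":4},{"delta_rot":[0,0,0],"xyz":[0,0,0.9],"claw":4},{"delta_rot":[0,0,0],"xyz":[0,0,0.9],"claw":4},{"delta_rot":[0,0,0],"xyz":[0,0,0.9],"claw":4}]' 40
```

```text
t: 35.22
tool_pos: [0.5749, -0.2515, 0.0341]
orientation: [[0.904, 0.428, -0.001], [0.428, -0.904, 0.001], [-0.001, -0.001, -1.0]]
force: [-0.1, -0.4, -4.2]
gripper_width: 0.0493
finger_force: 42.7
t: 36.05
tool_pos: [0.5755, -0.2517, 0.0269]
orientation: [[0.904, 0.428, 0.0], [0.428, -0.904, -0.0], [0.0, 0.0, -1.0]]
force: [0.6, -0.2, -2.7]
gripper_width: 0.0493
finger_force: 42.7
```

```bash
python3 -m handwheel '[{"delta_rot":[0,0,0],"xyz":[0,0,0.1],"claw":4},{"delta_rot":[0,0,0],"xyz":[0,0,0.2],"claw":4},{"delta_rot":[0,0,0],"xyz":[0,0,0.2],"claw":4},{"delta_rot":[0,0,0],"xyz":[0,0,0.2],"claw":4},{"delta_rot":[0,0,0],"xyz":[0,0,0.2],"claw":4},{"delta_rot":[0,0,0],"xyz":[0,0,0.2],"claw":4},{"delta_rot":[0,0,0],"xyz":[0,0,0.2],"claw":4},{"delta_rot":[0,0,0],"xyz":[0,0,0.2],"claw":4},{"delta_rot":[0,0,0],"xyz":[0,0,0.2],"claw":4},{"delta_rot":[0,0,0],"xyz":[0,0,0.2],"claw":4}]' 40
```

```text
t: 36.88
tool_pos: [0.5755, -0.2517, 0.0248]
orientation: [[0.904, 0.428, -0.0], [0.428, -0.904, -0.0], [-0.0, 0.0, -1.0]]
force: [-0.1, -0.2, -2.8]
gripper_width: 0.0492
finger_force: 42.7
```

Lower 1 mm more, release, and go to ball 3.

```bash
python3 -m handwheel '[{"delta_rot":[0,0,0],"xyz":[0,0,0.1],"claw":4},{"delta_rot":[0,0,0],"xyz":[0,0,0.15],"claw":4},{"delta_rot":[0,0,0],"xyz":[0,0,0.15],"claw":5.2},{"delta_rot":[0,0,0],"xyz":[0,0,0.15],"claw":5.5},{"delta_rot":[0,0,0],"xyz":[0,0,0.15],"claw":5.9},{"delta_rot":[0,0,0],"xyz":[0,0,0.15],"claw":5.9},{"delta_rot":[0,0,0],"xyz":[0,0,-1],"claw":5.9},{"delta_rot":[0,0,0],"xyz":[0,0,-3],"claw":5.9},{"delta_rot":[0,0,0],"xyz":[0,0,-6],"claw":7.2},{"delta_rot":[0,0,0],"xyz":[0,0,-9],"claw":7.2}]' 40
python3 -c "
from h import *
go([.5125,-.041,.08],-64.7)"
```

```text
t: 37.72
tool_pos: [0.5748, -0.2514, 0.1156]
orientation: [[0.904, 0.428, -0.002], [0.428, -0.904, 0.001], [-0.001, -0.001, -1.0]]
force: [-0.1, -0.0, 1.2]
gripper_width: 0.0725
finger_force: 0.0
xyz cm [  3.37 -21.67   3.59] rot [-0.09  0.06  0.04]
```

```bash
python3 -m handwheel '[{"delta_rot":[0,0,0],"xyz":[0.5,-3,0],"claw":7.2},{"delta_rot":[0,0,0],"xyz":[1,-6,0],"claw":7.2},{"delta_rot":[0,0,0],"xyz":[1.5,-9,0],"claw":7.2},{"delta_rot":[0,0,0],"xyz":[2,-12,0],"claw":7.2},{"delta_rot":[0,0,0],"xyz":[2.5,-15,0],"claw":7.2},{"delta_rot":[0,0,0],"xyz":[3,-18,0],"claw":7.2},{"delta_rot":[0,0,0],"xyz":[3.3,-20.5,0],"claw":7.2},{"delta_rot":[0,0,0],"xyz":[3.4,-21.7,0],"claw":7.2},{"delta_rot":[0,0,0],"xyz":[3.4,-21.7,2],"claw":7.2},{"delta_rot":[0,0,0],"xyz":[3.4,-21.7,3.6],"claw":7.2}]' 40
python3 - <<'E'
from h import *
look();go([.5125,-.041,.009],-64.7)
E
```

```text
t: 38.55
tool_pos: [0.5145, -0.0408, 0.0802]
orientation: [[0.903, 0.429, 0.004], [0.429, -0.903, -0.001], [0.003, 0.003, -1.0]]
force: [-0.8, -0.4, -0.3]
gripper_width: 0.0722
finger_force: 0.0
top -0.114 0 
top -0.038 0 
top 0.038 201 (np.float64(0.0544), np.float64(0.0372), np.float64(0.0488))
top 0.114 209 (np.float64(0.0548), np.float64(0.1142), np.float64(0.0491))
scene -0.114 204 (np.float64(0.0559), np.float64(-0.0851), np.float64(0.0471))
scene -0.038 177 (np.float64(0.0565), np.float64(-0.0092), np.float64(0.0477))
scene 0.038 267 (np.float64(0.0589), np.float64(0.0536), np.float64(0.0515))
scene 0.114 214 (np.float64(0.0588), np.float64(0.1304), np.float64(0.0516))
xyz cm [0.11 0.09 6.77] rot [-0.15  0.22  0.06]
```

```bash
python3 -m handwheel '[{"delta_rot":[0,0,0],"xyz":[0,0,1],"claw":7.2},{"delta_rot":[0,0,0],"xyz":[0,0,2.5],"claw":7.2},{"delta_rot":[0,0,0],"xyz":[0,0,4],"claw":7.2},{"delta_rot":[0,0,0],"xyz":[0,0,5.5],"claw":7.2},{"delta_rot":[0,0,0],"xyz":[0,0,6.6],"claw":7.2},{"delta_rot":[0,0,0],"xyz":[0,0,6.8],"claw":7.2},{"delta_rot":[0,0,0],"xyz":[0,0,6.8],"claw":5},{"delta_rot":[0,0,0],"xyz":[0,0,6.8],"claw":4},{"delta_rot":[0,0,0],"xyz":[0,0,6.8],"claw":4},{"delta_rot":[0,0,0],"xyz":[0,0,6.8],"claw":4}]' 40
python3 -m handwheel '[{"delta_rot":[0,0,0],"xyz":[0,0,0],"claw":4},{"delta_rot":[0,0,0],"xyz":[0,0,0],"claw":4},{"delta_rot":[0,0,0],"xyz":[0,0,-1],"claw":4},{"delta_rot":[0,0,0],"xyz":[0,0,-3],"claw":4},{"delta_rot":[0,0,0],"xyz":[0,0,-5],"claw":4},{"delta_rot":[0,0,0],"xyz":[0,0,-7],"claw":4},{"delta_rot":[0,0,0],"xyz":[0,0,-9],"claw":4},{"delta_rot":[0,0,0],"xyz":[0,0,-11],"claw":4},{"delta_rot":[0,0,0],"xyz":[0,0,-12],"claw":4},{"delta_rot":[0,0,0],"xyz":[0,0,-12],"claw":4}]' 40
python3 -c "
from h import *
go([.4364,-.3167,.128],-64.7)"
```

```text
t: 39.48
tool_pos: [0.5144, -0.0414, 0.0121]
orientation: [[0.904, 0.428, 0.003], [0.428, -0.904, -0.001], [0.002, 0.002, -1.0]]
force: [0.5, -0.3, 1.0]
gripper_width: 0.0496
finger_force: 42.3
t: 40.32
tool_pos: [0.5146, -0.0412, 0.1334]
orientation: [[0.904, 0.428, 0.004], [0.428, -0.904, -0.001], [0.004, 0.003, -1.0]]
force: [-0.0, 0.2, -3.7]
gripper_width: 0.0493
finger_force: 42.7
xyz cm [-18.86  21.55   0.53] rot [ 0.15 -0.2   0.05]
```

Ball 3 is gripped with TCP z about 0.0115, so it seats at TCP z about 0.0255.

```bash
python3 -m handwheel '[{"delta_rot":[0,0,0],"xyz":[-1.5,1.5,0],"claw":4},{"delta_rot":[0,0,0],"xyz":[-4,4.3,0],"claw":4},{"delta_rot":[0,0,0],"xyz":[-6.6,7.4,0],"claw":4},{"delta_rot":[0,0,0],"xyz":[-9.2,10.5,0],"claw":4},{"delta_rot":[0,0,0],"xyz":[-11.8,13.6,0],"claw":4},{"delta_rot":[0,0,0],"xyz":[-14.4,16.7,0],"claw":4},{"delta_rot":[0,0,0],"xyz":[-17,19.6,0],"claw":4},{"delta_rot":[0,0,0],"xyz":[-18.9,21.5,0],"claw":4},{"delta_rot":[0,0,0],"xyz":[-18.9,21.5,0],"claw":4},{"delta_rot":[0,0,0],"xyz":[-18.9,21.5,0],"claw":4}]' 40
python3 -c "
from h import *
go([.4364,-.3167,.033],-64.7)"
```

```text
t: 41.15
tool_pos: [0.4331, -0.3165, 0.1288]
orientation: [[0.905, 0.425, -0.002], [0.425, -0.905, 0.003], [-0.001, -0.004, -1.0]]
force: [1.1, -0.0, -3.2]
gripper_width: 0.0491
finger_force: 42.9
xyz cm [0.3  0.2  9.58] rot [-0.21  0.05 -0.13]
```

```bash
python3 -m handwheel '[{"delta_rot":[0,0,0],"xyz":[0.2,0.1,0.5],"claw":4},{"delta_rot":[0,0,0],"xyz":[0.2,0.1,1.5],"claw":4},{"delta_rot":[0,0,0],"xyz":[0.2,0.1,2.5],"claw":4},{"delta_rot":[0,0,0],"xyz":[0.2,0.1,3.5],"claw":4},{"delta_rot":[0,0,0],"xyz":[0.2,0.1,4.5],"claw":4},{"delta_rot":[0,0,0],"xyz":[0.2,0.1,5.5],"claw":4},{"delta_rot":[0,0,0],"xyz":[0.2,0.1,6.5],"claw":4},{"delta_rot":[0,0,0],"xyz":[0.2,0.1,7.5],"claw":4},{"delta_rot":[0,0,0],"xyz":[0.2,0.1,8.5],"claw":4},{"delta_rot":[0,0,0],"xyz":[0.2,0.1,9.4],"claw":4}]' 40
python3 -m handwheel '[{"delta_rot":[0,0,0],"xyz":[0,0,0.2],"claw":4},{"delta_rot":[0,0,0],"xyz":[0,0,0.4],"claw":4},{"delta_rot":[0,0,0],"xyz":[0,0,0.5],"claw":4},{"delta_rot":[0,0,0],"xyz":[0,0,0.6],"claw":4},{"delta_rot":[0,0,0],"xyz":[0,0,0.7],"claw":4},{"delta_rot":[0,0,0],"xyz":[0,0,0.8],"claw":4},{"delta_rot":[0,0,0],"xyz":[0,0,0.8],"claw":4},{"delta_rot":[0,0,0],"xyz":[0,0,0.8],"claw":4},{"delta_rot":[0,0,0],"xyz":[0,0,0.8],"claw":4},{"delta_rot":[0,0,0],"xyz":[0,0,0.8],"claw":4}]' 40
```

```text
t: 41.98
tool_pos: [0.4366, -0.3162, 0.0356]
orientation: [[0.904, 0.428, -0.0], [0.428, -0.904, 0.0], [-0.0, -0.0, -1.0]]
force: [0.1, -0.7, -3.7]
gripper_width: 0.0494
finger_force: 42.9
t: 42.82
tool_pos: [0.4368, -0.3164, 0.0289]
orientation: [[0.904, 0.428, 0.0], [0.428, -0.904, -0.0], [0.0, 0.0, -1.0]]
force: [-0.1, 0.2, -3.4]
gripper_width: 0.0493
finger_force: 42.9
```

```bash
python3 -m handwheel '[{"delta_rot":[0,0,0],"xyz":[0,0,0.1],"claw":4},{"delta_rot":[0,0,0],"xyz":[0,0,0.2],"claw":4},{"delta_rot":[0,0,0],"xyz":[0,0,0.3],"claw":4},{"delta_rot":[0,0,0],"xyz":[0,0,0.35],"claw":4},{"delta_rot":[0,0,0],"xyz":[0,0,0.35],"claw":4},{"delta_rot":[0,0,0],"xyz":[0,0,0.35],"claw":4},{"delta_rot":[0,0,0],"xyz":[0,0,0.35],"claw":4},{"delta_rot":[0,0,0],"xyz":[0,0,0.35],"claw":4},{"delta_rot":[0,0,0],"xyz":[0,0,0.35],"claw":4},{"delta_rot":[0,0,0],"xyz":[0,0,0.35],"claw":4}]' 40
```

```text
t: 43.65
tool_pos: [0.4369, -0.3164, 0.026]
orientation: [[0.904, 0.428, -0.0], [0.428, -0.904, -0.0], [-0.0, 0.0, -1.0]]
force: [-2.6, 1.7, 5.8]
gripper_width: 0.0492
finger_force: 43.8
```

```bash
python3 -m handwheel '[{"delta_rot":[0,0,0],"xyz":[0,0,-0.1],"claw":5.2},{"delta_rot":[0,0,0],"xyz":[0,0,-0.1],"claw":5.5},{"delta_rot":[0,0,0],"xyz":[0,0,-0.1],"claw":5.9},{"delta_rot":[0,0,0],"xyz":[0,0,-0.1],"claw":5.9},{"delta_rot":[0,0,0],"xyz":[0,0,-1],"claw":5.9},{"delta_rot":[0,0,0],"xyz":[0,0,-3],"claw":5.9},{"delta_rot":[0,0,0],"xyz":[0,0,-6],"claw":7},{"delta_rot":[0,0,0],"xyz":[0,0,-9],"claw":7},{"delta_rot":[0,0,0],"xyz":[0,0,-9],"claw":7},{"delta_rot":[0,0,0],"xyz":[0,0,-9],"claw":7}]' 40
python3 -c "
from h import *
go([.4395,-.073,.115],-90)"
```

```text
t: 44.48
tool_pos: [0.4383, -0.3177, 0.1187]
orientation: [[0.904, 0.428, 0.005], [0.428, -0.904, -0.004], [0.002, 0.006, -1.0]]
force: [0.1, -0.4, -0.5]
gripper_width: 0.0702
finger_force: 0.0
xyz cm [ 10.58 -22.07   0.26] rot [ 0.3  -0.2  25.34]
```

```bash
python3 -m handwheel '[{"delta_rot":[0,0,3],"xyz":[1.2,-2.6,0],"claw":7},{"delta_rot":[0,0,6],"xyz":[2.4,-5.2,0],"claw":7},{"delta_rot":[0,0,9],"xyz":[3.8,-8,0],"claw":7},{"delta_rot":[0,0,12],"xyz":[5.2,-10.8,0],"claw":7},{"delta_rot":[0,0,16],"xyz":[6.5,-13.6,0],"claw":7},{"delta_rot":[0,0,20],"xyz":[7.8,-16.4,0],"claw":7},{"delta_rot":[0,0,24],"xyz":[9.2,-19.2,0],"claw":7},{"delta_rot":[0,0,25.3],"xyz":[10.5,-22,0],"claw":7},{"delta_rot":[0,0,25.3],"xyz":[10.5,-22,0],"claw":7},{"delta_rot":[0,0,25.3],"xyz":[10.5,-22,0],"claw":7}]' 40
python3 - <<'E'
from h import *
look('pics/l.png');go([.4395,-.073,.010],-90)
E
```

```text
t: 45.32
tool_pos: [0.4366, -0.0713, 0.1141]
orientation: [[1.0, 0.004, -0.002], [0.004, -1.0, 0.0], [-0.002, -0.0, -1.0]]
force: [-0.7, -0.2, -0.2]
gripper_width: 0.07
finger_force: 0.0
top -0.114 0 
top -0.038 201 (np.float64(0.0535), np.float64(-0.0385), np.float64(0.0481))
top 0.038 199 (np.float64(0.0539), np.float64(0.0373), np.float64(0.0492))
top 0.114 200 (np.float64(0.0545), np.float64(0.1134), np.float64(0.0495))
scene -0.114 190 (np.float64(0.0586), np.float64(-0.0851), np.float64(0.0464))
scene -0.038 321 (np.float64(0.0595), np.float64(-0.0238), np.float64(0.0511))
scene 0.038 255 (np.float64(0.0587), np.float64(0.053), np.float64(0.0511))
scene 0.114 224 (np.float64(0.0587), np.float64(0.131), np.float64(0.0509))
xyz cm [2.500e-01 1.000e-02 1.046e+01] rot [0.   0.07 0.06]
```

View pics/l.png

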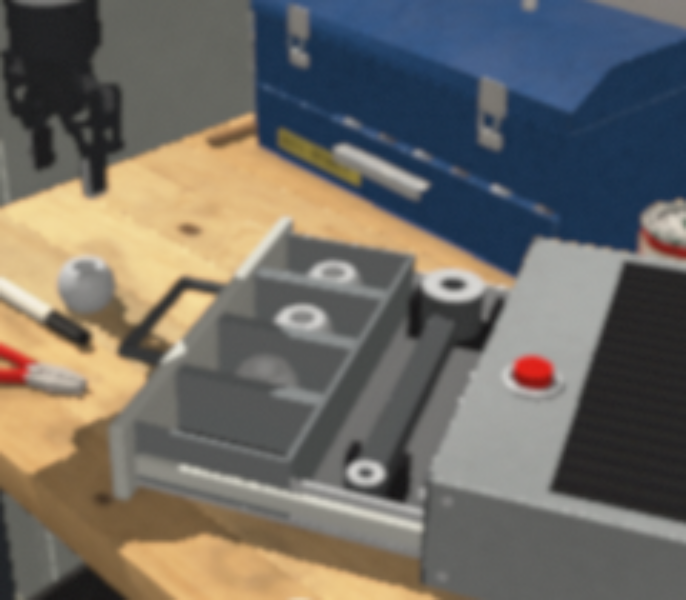

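Three balls sit in their compartments (crop px 333,272; 302,320; 268,370). Ball 4 is at (86,285).

```bash
python3 -m handwheel '[{"delta_rot":[0,0,0],"xyz":[0.2,0,1],"claw":7},{"delta_rot":[0,0,0],"xyz":[0.2,0,3],"claw":7},{"delta_rot":[0,0,0],"xyz":[0.2,0,5],"claw":7},{"delta_rot":[0,0,0],"xyz":[0.2,0,7],"claw":7},{"delta_rot":[0,0,0],"xyz":[0.2,0,8.8],"claw":7},{"delta_rot":[0,0,0],"xyz":[0.2,0,10],"claw":7},{"delta_rot":[0,0,0],"xyz":[0.2,0,10.4],"claw":7},{"delta_rot":[0,0,0],"xyz":[0.2,0,10.4],"claw":7},{"delta_rot":[0,0,0],"xyz":[0.2,0,10.4],"claw":4},{"delta_rot":[0,0,0],"xyz":[0.2,0,10.4],"claw":4}]' 40
python3 -m handwheel '[{"delta_rot":[0,0,0],"xyz":[0,0,0],"claw":4},{"delta_rot":[0,0,0],"xyz":[0,0,0],"claw":4},{"delta_rot":[0,0,0],"xyz":[0,0,0],"claw":4},{"delta_rot":[0,0,0],"xyz":[0,0,-1],"claw":4},{"delta_rot":[0,0,0],"xyz":[0,0,-3],"claw":4},{"delta_rot":[0,0,0],"xyz":[0,0,-5],"claw":4},{"delta_rot":[0,0,0],"xyz":[0,0,-8],"claw":4},{"delta_rot":[0,0,0],"xyz":[0,0,-10],"claw":4},{"delta_rot":[0,0,0],"xyz":[0,0,-12],"claw":4},{"delta_rot":[0,0,0],"xyz":[0,0,-12],"claw":4}]' 40
python3 -c "
from h import *
go([.3677,-.3492,.128],-64.7)"
```

```text
t: 46.25
tool_pos: [0.4404, -0.0735, 0.0126]
orientation: [[1.0, 0.0, 0.001], [0.0, -1.0, -0.001], [0.001, 0.001, -1.0]]
force: [0.9, -0.8, -1.4]
gripper_width: 0.0496
finger_force: 41.8
t: 47.08
tool_pos: [0.4418, -0.0729, 0.1359]
orientation: [[1.0, 0.001, 0.008], [0.001, -1.0, -0.002], [0.008, 0.002, -1.0]]
force: [0.8, -0.2, -2.3]
gripper_width: 0.0492
finger_force: 42.7
xyz cm [-7.45 27.62  0.78] rot [  0.2   -0.41 -25.24]
```

```bash
python3 -m handwheel '[{"delta_rot":[0,0,-2],"xyz":[-0.8,2.5,0],"claw":4},{"delta_rot":[0,0,-5],"xyz":[-1.6,6,0],"claw":4},{"delta_rot":[0,0,-8],"xyz":[-2.4,9.5,0],"claw":4},{"delta_rot":[0,0,-12],"xyz":[-3.3,13,0],"claw":4},{"delta_rot":[0,0,-16],"xyz":[-4.4,16.5,0],"claw":4},{"delta_rot":[0,0,-20],"xyz":[-5.4,20,0],"claw":4},{"delta_rot":[0,0,-24],"xyz":[-6.4,23.5,0],"claw":4},{"delta_rot":[0,0,-25.3],"xyz":[-7.2,26.4,0],"claw":4},{"delta_rot":[0,0,-25.3],"xyz":[-7.3,27.6,0],"claw":4},{"delta_rot":[0,0,-25.3],"xyz":[-7.3,27.6,0],"claw":4}]' 40
python3 -c "
from h import *
go([.3677,-.3492,.034],-64.7)"
```

```text
t: 47.92
tool_pos: [0.3655, -0.35, 0.1298]
orientation: [[0.905, 0.425, -0.001], [0.425, -0.905, 0.002], [-0.0, -0.002, -1.0]]
force: [0.3, 0.4, -3.8]
gripper_width: 0.0489
finger_force: 42.9
xyz cm [0.23 0.04 9.58] rot [-0.11  0.02 -0.17]
```

```bash
python3 -m handwheel '[{"delta_rot":[0,0,0],"xyz":[0.2,0.1,0.5],"claw":4},{"delta_rot":[0,0,0],"xyz":[0.2,0.1,1.5],"claw":4},{"delta_rot":[0,0,0],"xyz":[0.2,0.1,2.5],"claw":4},{"delta_rot":[0,0,0],"xyz":[0.2,0.1,3.5],"claw":4},{"delta_rot":[0,0,0],"xyz":[0.2,0.1,4.5],"claw":4},{"delta_rot":[0,0,0],"xyz":[0.2,0.1,5.5],"claw":4},{"delta_rot":[0,0,0],"xyz":[0.2,0.1,6.5],"claw":4},{"delta_rot":[0,0,0],"xyz":[0.2,0.1,7.5],"claw":4},{"delta_rot":[0,0,0],"xyz":[0.2,0.1,8.5],"claw":4},{"delta_rot":[0,0,0],"xyz":[0.2,0.1,9.4],"claw":4}]' 40
python3 -m handwheel '[{"delta_rot":[0,0,0],"xyz":[0,0,0.2],"claw":4},{"delta_rot":[0,0,0],"xyz":[0,0,0.4],"claw":4},{"delta_rot":[0,0,0],"xyz":[0,0,0.5],"claw":4},{"delta_rot":[0,0,0],"xyz":[0,0,0.6],"claw":4},{"delta_rot":[0,0,0],"xyz":[0,0,0.7],"claw":4},{"delta_rot":[0,0,0],"xyz":[0,0,0.8],"claw":4},{"delta_rot":[0,0,0],"xyz":[0,0,0.8],"claw":4},{"delta_rot":[0,0,0],"xyz":[0,0,0.8],"claw":4},{"delta_rot":[0,0,0],"xyz":[0,0,0.8],"claw":4},{"delta_rot":[0,0,0],"xyz":[0,0,0.8],"claw":4}]' 40
```

```text
t: 48.75
tool_pos: [0.3688, -0.3485, 0.0361]
orientation: [[0.904, 0.428, -0.0], [0.428, -0.904, 0.0], [-0.0, -0.0, -1.0]]
force: [-0.3, -0.6, -3.2]
gripper_width: 0.0493
finger_force: 42.9
t: 49.58
tool_pos: [0.369, -0.3487, 0.0295]
orientation: [[0.904, 0.428, 0.0], [0.428, -0.904, -0.0], [0.0, 0.0, -1.0]]
force: [1.0, -0.1, -3.7]
gripper_width: 0.0488
finger_force: 42.9
```

```bash
python3 -m handwheel '[{"delta_rot":[0,0,0],"xyz":[0,0,0.1],"claw":4},{"delta_rot":[0,0,0],"xyz":[0,0,0.2],"claw":4},{"delta_rot":[0,0,0],"xyz":[0,0,0.3],"claw":4},{"delta_rot":[0,0,0],"xyz":[0,0,0.33],"claw":4},{"delta_rot":[0,0,0],"xyz":[0,0,0.33],"claw":4},{"delta_rot":[0,0,0],"xyz":[0,0,0.33],"claw":4},{"delta_rot":[0,0,0],"xyz":[0,0,0.33],"claw":4},{"delta_rot":[0,0,0],"xyz":[0,0,0.33],"claw":4},{"delta_rot":[0,0,0],"xyz":[0,0,0.33],"claw":4},{"delta_rot":[0,0,0],"xyz":[0,0,0.33],"claw":4}]' 40
```

```text
t: 50.42
tool_pos: [0.369, -0.3488, 0.0265]
orientation: [[0.904, 0.428, 0.0], [0.428, -0.904, -0.0], [-0.0, 0.0, -1.0]]
force: [-2.6, 2.6, 5.3]
gripper_width: 0.0493
finger_force: 43.7
```

```bash
python3 -m handwheel '[{"delta_rot":[0,0,0],"xyz":[0,0,-0.1],"claw":5.2},{"delta_rot":[0,0,0],"xyz":[0,0,-0.1],"claw":5.5},{"delta_rot":[0,0,0],"xyz":[0,0,-0.1],"claw":5.9},{"delta_rot":[0,0,0],"xyz":[0,0,-0.1],"claw":5.9},{"delta_rot":[0,0,0],"xyz":[0,0,-1],"claw":5.9},{"delta_rot":[0,0,0],"xyz":[0,0,-3],"claw":5.9},{"delta_rot":[0,0,0],"xyz":[0,0,-6],"claw":5.9},{"delta_rot":[0,0,0],"xyz":[0,0,-9],"claw":3},{"delta_rot":[0,0,0],"xyz":[0,0,-13],"claw":0},{"delta_rot":[0,0,0],"xyz":[0,0,-15],"claw":0}]' 40
python3 -c "
from h import *
go([.5203,-.4955,.17],-64.7)"
```

```text
t: 51.25
tool_pos: [0.3702, -0.3502, 0.1818]
orientation: [[0.904, 0.428, 0.004], [0.428, -0.904, -0.006], [0.002, 0.007, -1.0]]
force: [0.5, -0.6, 0.4]
gripper_width: 0.023
finger_force: 0.0
xyz cm [ 7.34 19.55  1.33] rot [ 0.4  -0.09  0.05]
```

```bash
python3 -m handwheel '[{"delta_rot":[0,0,0],"xyz":[1,2.5,0],"claw":0},{"delta_rot":[0,0,0],"xyz":[2,5,0],"claw":0},{"delta_rot":[0,0,0],"xyz":[3,7.5,0],"claw":0},{"delta_rot":[0,0,0],"xyz":[4,10,0],"claw":0},{"delta_rot":[0,0,0],"xyz":[5,12.5,0],"claw":0},{"delta_rot":[0,0,0],"xyz":[6,15,0],"claw":0},{"delta_rot":[0,0,0],"xyz":[6.8,17.5,0],"claw":0},{"delta_rot":[0,0,0],"xyz":[7.3,19.5,0],"claw":0},{"delta_rot":[0,0,0],"xyz":[7.3,19.5,0],"claw":0},{"delta_rot":[0,0,0],"xyz":[7.3,19.5,0],"claw":0}]' 40
python3 - <<'E'
from h import *
look('pics/m.png');go([.5203,-.4955,.108],-64.7)
E
```

```text
t: 52.08
tool_pos: [0.5186, -0.494, 0.176]
orientation: [[0.904, 0.428, -0.0], [0.428, -0.904, 0.0], [-0.0, -0.0, -1.0]]
force: [-0.2, 0.0, 0.1]
gripper_width: -0.0
finger_force: 0.0
top -0.114 0 
top -0.038 110 (np.float64(0.0508), np.float64(-0.0284), np.float64(0.0486))
top 0.038 197 (np.float64(0.0548), np.float64(0.0367), np.float64(0.0493))
top 0.114 201 (np.float64(0.0544), np.float64(0.1135), np.float64(0.0483))
scene -0.114 401 (np.float64(0.0598), np.float64(-0.1019), np.float64(0.051))
scene -0.038 322 (np.float64(0.06), np.float64(-0.0237), np.float64(0.051))
scene 0.038 263 (np.float64(0.0583), np.float64(0.0536), np.float64(0.051))
scene 0.114 218 (np.float64(0.06), np.float64(0.1309), np.float64(0.0507))
xyz cm [0.11 0.31 6.82] rot [-0.03  0.    0.05]
```

View pics/m.png

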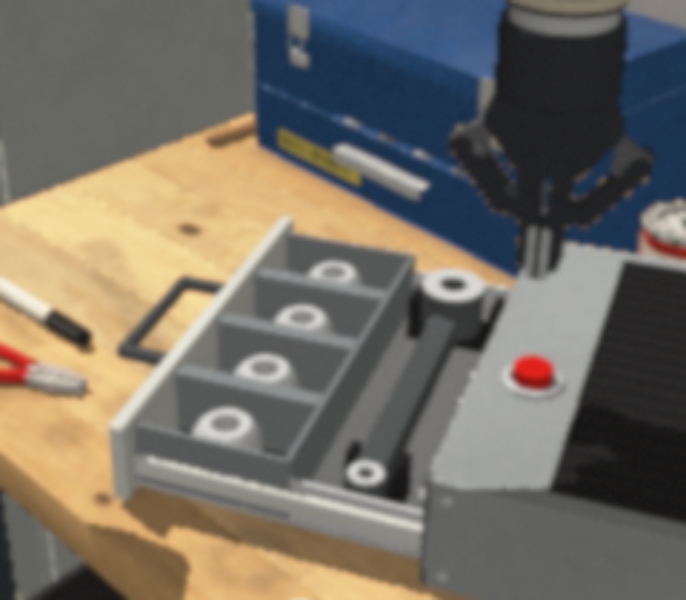

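All four balls are in their own compartments (crop px 333,272; 302,320; 265,370; 225,425) and the lever is seated. Now I press the red button.

```bash
python3 -m handwheel '[{"delta_rot":[0,0,0],"xyz":[0.1,0.2,1.5],"claw":0},{"delta_rot":[0,0,0],"xyz":[0.1,0.2,3],"claw":0},{"delta_rot":[0,0,0],"xyz":[0.1,0.2,4.5],"claw":0},{"delta_rot":[0,0,0],"xyz":[0.1,0.2,5.5],"claw":0},{"delta_rot":[0,0,0],"xyz":[0.1,0.2,6.2],"claw":0},{"delta_rot":[0,0,0],"xyz":[0.1,0.2,6.8],"claw":0},{"delta_rot":[0,0,0],"xyz":[0.1,0.2,7.2],"claw":0},{"delta_rot":[0,0,0],"xyz":[0.1,0.2,7.6],"claw":0},{"delta_rot":[0,0,0],"xyz":[0.1,0.2,7.9],"claw":0},{"delta_rot":[0,0,0],"xyz":[0.1,0.2,8],"claw":0}]' 40
python3 -m handwheel '[{"delta_rot":[0,0,0],"xyz":[0,0,0],"claw":0},{"delta_rot":[0,0,0],"xyz":[0,0,0],"claw":0},{"delta_rot":[0,0,0],"xyz":[0,0,0],"claw":0},{"delta_rot":[0,0,0],"xyz":[0,0,0],"claw":0},{"delta_rot":[0,0,0],"xyz":[0,0,0],"claw":0},{"delta_rot":[0,0,0],"xyz":[0,0,0],"claw":0},{"delta_rot":[0,0,0],"xyz":[0,0,-2],"claw":0},{"delta_rot":[0,0,0],"xyz":[0,0,-5],"claw":0},{"delta_rot":[0,0,0],"xyz":[0,0,-8],"claw":0},{"delta_rot":[0,0,0],"xyz":[0,0,-8],"claw":0}]' 40
python3 -m handwheel '[{"delta_rot":[0,0,0],"xyz":[0,0,0],"claw":0},{"delta_rot":[0,0,0],"xyz":[0,0,0],"claw":0},{"delta_rot":[0,0,0],"xyz":[0,0,0],"claw":0},{"delta_rot":[0,0,0],"xyz":[0,0,0],"claw":0},{"delta_rot":[0,0,0],"xyz":[0,0,0],"claw":0},{"delta_rot":[0,0,0],"xyz":[0,0,0],"claw":0},{"delta_rot":[0,0,0],"xyz":[0,0,0],"claw":0},{"delta_rot":[0,0,0],"xyz":[0,0,0],"claw":0},{"delta_rot":[0,0,0],"xyz":[0,0,0],"claw":0},{"delta_rot":[0,0,0],"xyz":[0,0,0],"claw":0}]' 40
python3 -m handwheel '[{"delta_rot":[0,0,0],"xyz":[0,0,0],"claw":0},{"delta_rot":[0,0,0],"xyz":[0,0,0],"claw":0},{"delta_rot":[0,0,0],"xyz":[0,0,0],"claw":0},{"delta_rot":[0,0,0],"xyz":[0,0,0],"claw":0},{"delta_rot":[0,0,0],"xyz":[0,0,0],"claw":0},{"delta_rot":[0,0,0],"xyz":[0,0,0],"claw":0},{"delta_rot":[0,0,0],"xyz":[0,0,0],"claw":0},{"delta_rot":[0,0,0],"xyz":[0,0,0],"claw":0},{"delta_rot":[0,0,0],"xyz":[0,0,0],"claw":0},{"delta_rot":[0,0,0],"xyz":[0,0,0],"claw":0}]' 40
python3 - <<'E'
from h import *
d=grab('scene');cv2.imwrite('pics/n.png',cv2.resize(d['img'][120:330,190:430,::-1],(686,600)))
E
```

```text
t: 53.02
tool_pos: [0.5203, -0.4952, 0.0966]
orientation: [[0.904, 0.428, 0.0], [0.428, -0.904, -0.001], [0.0, 0.001, -1.0]]
force: [-1.5, 2.5, 4.2]
gripper_width: 0.0001
finger_force: 1.9
t: 53.85
tool_pos: [0.5226, -0.498, 0.1838]
orientation: [[0.904, 0.428, 0.008], [0.428, -0.904, -0.01], [0.003, 0.012, -1.0]]
force: [0.7, -0.8, 1.7]
gripper_width: -0.0002
finger_force: 0.0
t: 54.68
tool_pos: [0.5202, -0.495, 0.1761]
orientation: [[0.904, 0.428, 0.0], [0.428, -0.904, -0.0], [0.0, 0.0, -1.0]]
force: [0.1, -0.6, 1.0]
gripper_width: 0.0001
finger_force: 0.0
t: 55.52
tool_pos: [0.5201, -0.495, 0.176]
orientation: [[0.904, 0.428, 0.0], [0.428, -0.904, -0.0], [-0.0, 0.0, -1.0]]
force: [-0.3, 0.5, -0.4]
gripper_width: -0.0001
finger_force: 0.0
```

View pics/n.png

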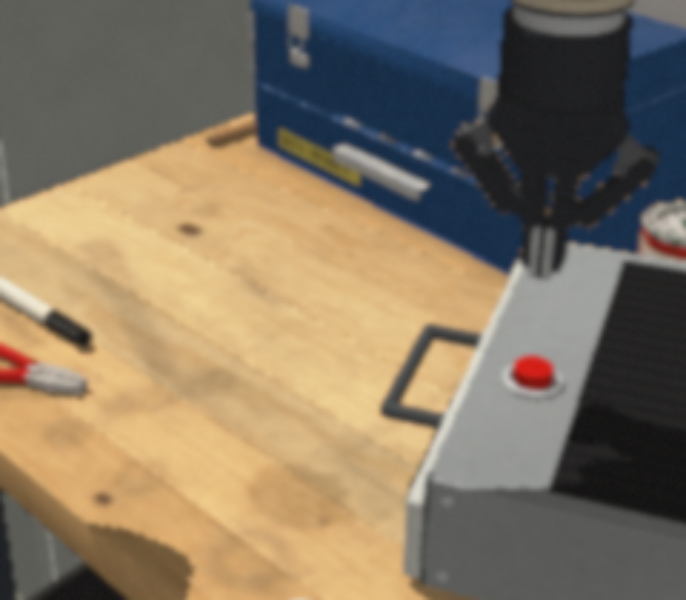

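The drawer is fully home (panel against the cabinet, crop px 415,520 to 520,260), the marker is untouched and the robot is clear.

```bash
python3 -c "
from station import *
print(finish_job())"
```

```text
the job is handed in; nothing more can be done
None
```

I handed in the job with the lever in its saddles and all four balls in their own compartments at the last look before I pressed the release; the drawer then ran fully home. The marker looked untouched and I never moved near the tape, but the hand-in returned no verdict.

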